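# Cap the cigar tubes and pack them in the chest

## Task

Lift the lid off the cedar chest by its knob and lay it flat in the middle of the cork mat. Push the cap of every aluminium cigar tube fully home (they lie in the rack against its stop board) and lay all the tubes down inside the chest; then put the lid back so that it sits fully down in place. Do not knock over or shift the cup, the mug or the spray bottle.

Things in the scene. Friction and masses are not known exactly. Their poses are not given: they have to be found in the camera images.
- lid: loose cedar lid: board 182 x 240 x 8 mm (x, y, z); under it a 5 mm inner panel that drops between the chest walls with 7 mm play all round; on top a brass block knob, 40 mm along x, 22 mm along y (pinch across y), 13 to 41 mm above the origin. About 0.3 kg. Origin: centre of the board's underside (60 mm above the chest's underside when seated; 5 mm above the mat's top when laid there); z up
- chest: cedar chest, fixed, open top: 178 x 236 x 60 mm (x, y, z), walls 7, floor 5 mm. Inside, two cross-bars (at x = -28 and +28 mm, 8 mm thick, tops 28 mm above the underside) have four V-grooves each, at y = -72, -24, 24, 72 mm; tubes lie in them along x, axis 30 mm above the underside, in any groove, pointing either way. Origin: centre of the underside
- rack: filling rack, fixed: base board 200 mm wide (y), 10 mm thick; two cross-bars (x = -28, +28 mm) with V-grooves at y = -72, -24, 24, 72 mm, where tubes lie along x, axis 34 mm above the bench, caps to +x at the start; stop board 46 mm high at the -x end (its face at x = -48 mm) backs the closed tube ends when caps are pushed towards -x. Origin: between the bars, at bench level
- mat: cork mat 210 x 260 x 3 mm (x, y, z) fixed flat on the bench, where the lid is laid meanwhile. Origin: centre of its underside, at bench level
- cup: white plastic cup, 68 mm wide, 85 mm high, not part of the job. Origin: centre of its underside
- coffee: white coffee mug, 66 mm wide, 60 mm high, not part of the job. Origin: centre of its underside
- spray: purple spray bottle with a white head, 56 mm wide, 161 mm high, not part of the job. Origin: centre of its underside
- tube1: aluminium cigar tube 1 of up to four (may be absent), along its own x: 22 mm in diameter, closed end at x = -46 mm, wide part to x = +39 mm, then a dark 19 mm neck under the cap; paper band at x = -12 to 0 mm. 64 g with cap, balances near x = 12 mm. Origin: on the axis; best gripped here, between the bars
- cap1 (a joint): how far the aluminium push-on cap of tube 1 stands out, m: 0 = fully home (cap then from x = 39 to 74 mm of the tube, 25 mm in diameter, bevelled end); 0.008 to 0.015 at the start, at most 0.016 (cannot come off). Slides along the tube's x against a detent drag of about 6 N and stays where it is left
- tube2: aluminium cigar tube 2 of up to four (may be absent), along its own x: 22 mm in diameter, closed end at x = -46 mm, wide part to x = +39 mm, then a dark 19 mm neck under the cap; paper band at x = -12 to 0 mm. 64 g with cap, balances near x = 12 mm. Origin: on the axis; best gripped here, between the bars
- cap2 (a joint): how far the aluminium push-on cap of tube 2 stands out, m: 0 = fully home (cap then from x = 39 to 74 mm of the tube, 25 mm in diameter, bevelled end); 0.008 to 0.015 at the start, at most 0.016 (cannot come off). Slides along the tube's x against a detent drag of about 6 N and stays where it is left
- tube3: aluminium cigar tube 3 of up to four (may be absent), along its own x: 22 mm in diameter, closed end at x = -46 mm, wide part to x = +39 mm, then a dark 19 mm neck under the cap; paper band at x = -12 to 0 mm. 64 g with cap, balances near x = 12 mm. Origin: on the axis; best gripped here, between the bars
- cap3 (a joint): how far the aluminium push-on cap of tube 3 stands out, m: 0 = fully home (cap then from x = 39 to 74 mm of the tube, 25 mm in diameter, bevelled end); 0.008 to 0.015 at the start, at most 0.016 (cannot come off). Slides along the tube's x against a detent drag of about 6 N and stays where it is left
- tube4: aluminium cigar tube 4 of up to four (may be absent), along its own x: 22 mm in diameter, closed end at x = -46 mm, wide part to x = +39 mm, then a dark 19 mm neck under the cap; paper band at x = -12 to 0 mm. 64 g with cap, balances near x = 12 mm. Origin: on the axis; best gripped here, between the bars
- cap4 (a joint): how far the aluminium push-on cap of tube 4 stands out, m: 0 = fully home (cap then from x = 39 to 74 mm of the tube, 25 mm in diameter, bevelled end); 0.008 to 0.015 at the start, at most 0.016 (cannot come off). Slides along the tube's x against a detent drag of about 6 N and stays where it is left
Mind the look-alikes: they are no part of the job. What is shaped like the tube4 but orange or yellow is not meant.

How it is judged:
On the way, in this order (a step that is already met when the one before it is completed fails the run):
1. the lid lies flat on the cork mat, let go (horizontal distance between lid and mat below 0.06 m and height (world z) of lid below 0.013 m and angle between lid's own z axis and vertical below 0.05 rad and contact force between lid and the fingers below 0.2 N and linear speed of lid below 0.03 m/s), for 0.3 s.
2. every tube lies in the open chest with its cap fully home (x of tube1 in the frame of chest between -0.075 and 0.075 m and y of tube1 in the frame of chest between -0.1 and 0.1 m and z of each of tube1, tube2, tube3, tube4 in the frame of chest below 0.044 m and value of joint each of cap1, cap2, cap3, cap4 below 0.002 m and linear speed of each of tube1, tube2, tube3, tube4 below 0.03 m/s and x of tube2 in the frame of chest between -0.075 and 0.075 m and y of tube2 in the frame of chest between -0.1 and 0.1 m and x of tube3 in the frame of chest between -0.075 and 0.075 m and y of tube3 in the frame of chest between -0.1 and 0.1 m and x of tube4 in the frame of chest between -0.075 and 0.075 m and y of tube4 in the frame of chest between -0.1 and 0.1 m), for 0.3 s.
At the end, for the whole second after the job is handed in: Every tube lies in the chest (origin within 75 mm in x and 100 mm in y of its centre, under 44 mm above its underside), cap under 2 mm from home; lid fully down (board underside under 63 mm above the chest's underside, within 14 mm of centre, tilt under 0.03 rad); all at rest (all of step 2 and horizontal distance between lid and chest below 0.014 m and z of lid in the frame of chest below 0.063 m and angle between lid's own z axis and vertical below 0.03 rad and linear speed of lid below 0.02 m/s); the robot touches nothing.
It fails at once if the cup is knocked over or shifted by more than 40 mm (distance of cup from where it was at the start of the episode above 0.04 m or angle between cup's own z axis and vertical above 0.5 rad).
It fails at once if the mug is knocked over or shifted by more than 40 mm (distance of coffee from where it was at the start of the episode above 0.04 m or angle between coffee's own z axis and vertical above 0.5 rad).
It fails at once if the spray bottle is knocked over or shifted by more than 40 mm (distance of spray from where it was at the start of the episode above 0.04 m or angle between spray's own z axis and vertical above 0.5 rad).
Of tube1, tube2, tube3, tube4 only 2 to 4 are there at a start; the rules pass over those that are not, and their reading is None.
At some moment in a run one of lid may be knocked a few centimetres aside while the robot is not near it.
Once in a run the grip may slacken for a moment while it holds something.
It also fails if it takes over 210 s, if anything falls off the work surface, if the arm or the gripper's body presses on something with over 40 N, if the wrist force passes 120 N, or if a joint passes its speed limit or range.

## Robot

A 6-joint arm with a two-finger parallel gripper is mounted at the origin on the work surface. World frame = base frame: x ahead of the robot, y to its left, z up, the work surface at z = 0. Lengths are in m, angles in rad, forces in N, time in s.
With the tool pointing down it reaches from about 0.425 to 0.95 m from the base axis. Payload 3.5 kg.
Tool frame: the origin (TCP) lies between the finger pads; the fingertips stand 25 mm ahead of it and the grasp point (between the pads) lies 6 mm ahead of it; z points along the fingers, y is the line along which they close (so a half turn about z gives the same grasp; the last joint's range is limited). The gripper opens to 85 mm and grips with 20 to 120 N. Pads are 22 mm wide; open, the fingers measure 114 mm over their backs; the gripper's body (76 mm by 85 mm) begins 54 mm behind the grasp point. The pads swing forward as they close: fully open they stand 13 mm farther back than shut.
Start: joints at [1.049, 0.286, 1.577, -0, 1.279, -0.15], TCP at [0.245, 0.629, 0.256] pointing down, gripper open.
Joint ranges: [-2.77, 2.77], [-0.9, 2.22], [0.21, 2.48], [-1.53, 4.67], [0.24, 2.81], [-2.84, 2.84]. Speed limits (rad/s): [2.79, 2.79, 3.14, 3.14, 3.14, 3.14].

## Interface

Orientations are given as a rotation vector (axis times angle).
In Python, from workcell import ctrl gives the robot as it stands.
- The arm moves only by the tool servo_tool, never from a script. Its argument "increments" is a list of rows, each a list of 7 numbers: the shift along the tool's x, y, z in m, then the turn, a rotation vector about the tool's x, y, z in degrees, then the opening, from 0 (shut) to 1 (fully open). In form: [[tx, ty, tz, wx, wy, wz, grip], ...]. A call has 1 to 5 rows; each row is the pose to reach, as a shift and turn from the pose commanded when the call began, along the tool's axes at that moment; what a row does not reach only later rows make up. A row lasts 1/12 s, in which the tool goes at most 41.7 mm and 7.16 degrees, less where a joint would pass 70% of its speed; a pose out of reach is approached as far as the arm can. A call with a gripper value outside its range is refused whole. The fingers move at their own pace and stop on an object; "squeeze" is the grip in N (left out, the last holds). Time passes only in rows, so rows that repeat a pose let the fingers close. It gives the time, the measured TCP pose, the force, the opening and the grip force at its end, in the units of the state.
- ctrl.read_state(): the state, without advancing time (a new reading comes with each control period).
- ctrl.capture(name): name is "side" or "top"; returns a dict with "frame" (420x560x3 uint8, blue, green, red), "fx", "fy", "cx", "cy" (pixels), "rvec" (rotation vector, rad) and "tvec" (3), from world to camera coordinates, as OpenCV has them. Camera axes: x right, y down, z forward; pixel columns grow to the right and rows downward; lengths in m; the calibration is good to about 2 mm. A picture is of the moment at which its call begins. There is no depth.
- ctrl.sign_off(): hands the job in; it is judged then, once.
Trained networks look in the newest picture that a camera, given by its name, has taken for a name from the list of things; names that differ only in an ending like _2 or _b are one class to them, and where a whole thing is asked for, a point or a joint stands for the part that bears it (a point fixed in the world has none). Each returns a list of dicts, best first, with "confidence" (0 to 1); they miss things now and then, are a little off and sometimes report something else, mostly with a low value. They report only what shows in the picture. A call takes as long as a camera call. They do not tell look-alikes from the thing itself.
- ctrl.find_in(query, camera): "extent" ([left, top, right, bottom] in pixels, round what is visible of it).
- ctrl.regions_of(query, camera): "region" (420x560 bool, what is visible of it) and "extent" ([left, top, right, bottom] in pixels, round what is visible of it).
- ctrl.spot_point(query, camera): "at" ([row, column] in pixels: a listed point, or the origin of a listed thing).
The state is a dict: "clock": time; "joints": joint angles; "dq": joint speeds; "tau": joint torques, N m; "position": TCP position; "tool_rot": TCP orientation; "contact_force": force on the tool from outside, world axes, zero at the start; "moment": the same for the moment, N m; "gripper_width": finger opening in m; "finger_force": force on a finger pad.
Only numpy, scipy, OpenCV 4.12 (cv2) and the standard library are available. Lean on these libraries where they do the work, as an engineer would, in place of code of your own. Each camera call takes 0.05 s, during which the arm holds its last target. There are 200 camera calls.

## Working session

There is one attempt and no reset: what is moved stays moved. The work goes in short steps, Python scripts to look and compute and a tool call to move; the robot and the scene stay as the last step left them, time stands still between calls to the robot, and variables do not carry over. Pictures are saved under pics/ and viewed, at most 14 in all, crops included, and the job is handed in when it is done.

Besides the shell and the picture viewer there is one more tool, called by a JSON object that holds its "api" and its "payload". servo_tool: Moves the arm, as the interface text tells. Its arguments: {"type":"object","properties":{"increments":{"type":"array"},"squeeze":{"type":"number"}},"required":["increments"]}

```bash
mkdir -p pics; cat > h.py <<'E'
import numpy as np, cv2, json
from workcell import ctrl
from scipy.spatial.transform import Rotation as R
def cam(c):
    f=ctrl.capture(c); K=np.array([[f['fx'],0,f['cx']],[0,f['fy'],f['cy']],[0,0,1.]])
    return f['frame'],K,cv2.Rodrigues(np.array(f['rvec'],float))[0],np.array(f['tvec'],float).reshape(3)
def unproj(u,v,z,K,Rm,t):
    d=Rm.T@np.linalg.solve(K,[u,v,1.]); c=-Rm.T@t
    return c+d*(z-c[2])/d[2]
def proj(p,K,Rm,t):
    q=K@(Rm@np.asarray(p,float)+t); return q[:2]/q[2]
def delta(p):  # world target -> tool shift
    s=ctrl.read_state(); return R.from_rotvec(s['tool_rot']).inv().apply(np.array(p)-s['position'])
E
python3 - <<'E'
from h import *
for c in ('top','side'):
    f,K,Rm,t=cam(c); cv2.imwrite(f'pics/{c}0.png',f); print(c,'cam',-Rm.T@t,K[0,0])
    for q in ('lid','chest','rack','mat','cup','coffee','spray','tube1'):
        for r in ctrl.find_in(q,c)[:6 if q=='tube1' else 2]: print(q,round(r['confidence'],2),np.round(r['extent']))
s=ctrl.read_state();print(s, R.from_rotvec(s['tool_rot']).as_matrix().round(3))
E
```

```text
top cam [ 0.30093491 -0.01150502  1.19898317] 463.68811583022114
lid 0.8 [224. 156. 324. 233.]
chest 0.71 [228. 232. 319. 234.]
chest 0.64 [102. 194. 194. 260.]
rack 0.65 [102. 196. 194. 262.]
mat 0.57 [364. 193. 471. 278.]
cup 0.69 [264. 100. 288. 131.]
cup 0.3 [337.  94. 362. 139.]
coffee 0.87 [180. 115. 219. 142.]
spray 0.76 [338.  97. 361. 138.]
tube1 0.92 [122. 294. 166. 320.]
tube1 0.87 [115. 192. 130. 240.]
tube1 0.85 [195. 281. 238. 314.]
tube1 0.71 [168. 203. 186. 254.]
tube1 0.61 [120. 129. 158. 162.]
side cam [ 0.40614507 -0.73173838  1.02149158] 486.993366951734
lid 0.79 [258. 168. 342. 250.]
chest 0.8 [268. 243. 339. 264.]
rack 0.85 [224. 107. 280. 165.]
mat 0.96 [226. 300. 344. 417.]
mat 0.45 [366. 180. 396. 219.]
cup 0.6 [367. 183. 398. 222.]
cup 0.2 [337. 139. 363. 173.]
coffee 0.5 [366. 183. 394. 222.]
spray 0.76 [381. 233. 413. 286.]
tube1 0.76 [231. 141. 281. 153.]
tube1 0.63 [184. 171. 210. 205.]
tube1 0.53 [239. 113. 280. 122.]
tube1 0.53 [310. 108. 336. 129.]
tube1 0.48 [174. 130. 198. 157.]
{'clock': 0.9, 'joints': array([ 1.04899756e+00,  2.86278909e-01,  1.57667590e+00, -2.73657524e-06,
        1.27860937e+00, -1.49977159e-01]), 'dq': array([-0.00027307,  0.00139474,  0.00177896, -0.00047973,  0.001324  ,
       -0.00062636]), 'tau': array([ 3.75309619e-04, -4.05951476e+01, -2.92944968e+01, -1.55258631e-04,
        5.24032221e-04,  5.15604071e-06]), 'position': array([0.2451917 , 0.62888566, 0.25635201]), 'tool_rot': array([5.80693979e-01, 3.08744626e+00, 4.08752140e-05]), 'contact_force': array([ 0.30306246, -1.00862039, -0.47948012]), 'moment': array([ 0.00607068,  0.03653519, -0.02049641]), 'finger_force': 0.0, 'gripper_width': 0.08545967551773515} [[-0.932  0.363  0.   ]
 [ 0.363  0.932  0.   ]
 [-0.     0.    -1.   ]]
```

View pics/top0.png

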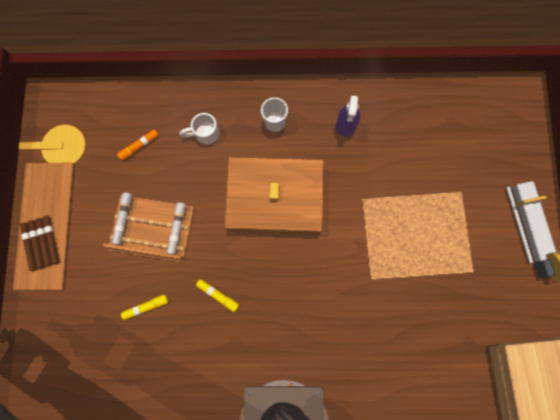

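View pics/side0.png

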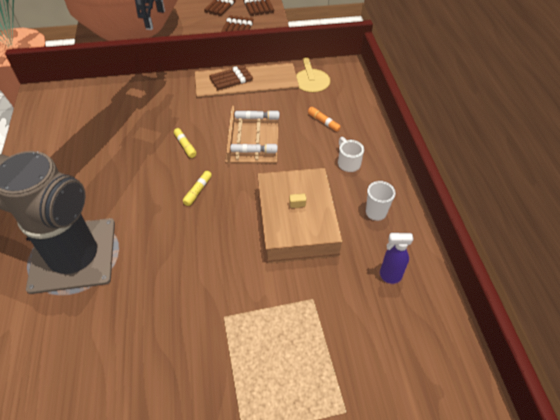

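The candidates for "tube" in the top view are:
- silver tubes in the rack at (122,218) and (176,228)
- yellow ones at (145,307) and (217,295), lying loose
- an orange one at (138,145)

Only the two silver tubes in the rack match the description, with caps up (+x) and the stop board at the bottom. The lid is at (275,194), its knob at (275,190), and the mat at (417,235).

```bash
python3 - <<'E'
from h import *
for c in ('top','side'):
    f,K,Rm,t=cam(c)
    if c=='top':
        cr=f[180:270,95:205]; cv2.imwrite('pics/rack.png',cv2.resize(cr,None,fx=6,fy=6,interpolation=cv2.INTER_CUBIC))
    for q,z in (('lid',.068),('mat',.003),('rack',.02),('tube1',.034)):
        for r in ctrl.regions_of(q,c)[:6 if q=='tube1' else 1]:
            m=r['region'].astype(np.uint8); cs=max(cv2.findContours(m,0,2)[0],key=cv2.contourArea)
            P=np.array([unproj(u,v,z,K,Rm,t)[:2] for u,v in cs[:,0]],np.float32)
            (cx,cy),(w,h),a=cv2.minAreaRect(P); print(c,q,round(r['confidence'],2),'px',cs[:,0].mean(0).round(),'ctr',round(cx,4),round(cy,4),'wh',round(w,3),round(h,3),'ang',round(a,1))
    for q,z in (('lid',.06),('mat',0),('chest',0),('rack',0),('tube1',.034),('cup',0),('coffee',0),('spray',0)):
        for r in ctrl.spot_point(q,c)[:6 if q=='tube1' else 1]:
            v,u=r['at']; print(c,'spot',q,round(r['confidence'],2),np.round([u,v]),unproj(u,v,z,K,Rm,t).round(4)[:2])
E
```

```text
top lid 0.61 px [277. 198.] ctr 0.5656 0.0206 wh 0.243 0.182 ang 87.7
top mat 0.6 px [421. 239.] ctr 0.4684 -0.346 wh 0.21 0.259 ang 3.5
top rack 0.75 px [149. 231.] ctr 0.4869 0.3458 wh 0.214 0.154 ang 80.0
top tube1 0.93 px [143. 307.] ctr 0.2861 0.3443 wh 0.03 0.125 ang 23.2
top tube1 0.86 px [136. 144.] ctr 0.7088 0.3833 wh 0.029 0.117 ang 35.3
top tube1 0.83 px [121. 217.] ctr 0.512 0.4141 wh 0.029 0.137 ang 79.5
top tube1 0.74 px [217. 295.] ctr 0.3158 0.1627 wh 0.119 0.025 ang 56.5
top tube1 0.73 px [175. 229.] ctr 0.4853 0.2718 wh 0.024 0.132 ang 81.0
top spot lid 0.57 [272. 193.] [0.5669 0.0237]
top spot mat 0.75 [415. 234.] [ 0.4704 -0.3433]
top spot chest 0.71 [209. 134.] [0.7484 0.1974]
top spot rack 0.58 [151. 231.] [0.4826 0.3459]
top spot tube1 0.93 [213. 292.] [0.3215 0.1712]
top spot tube1 0.72 [175. 239.] [0.455  0.2732]
top spot tube1 0.69 [143. 143.] [0.7137 0.3663]
top spot tube1 0.58 [121. 226.] [0.4893 0.4117]
top spot tube1 0.58 [140. 308.] [0.2837 0.3531]
top spot tube1 0.41 [275. 122.] [0.7681 0.0176]
top spot cup 0.65 [275. 126.] [0.7707 0.0171]
top spot co
[... 499 characters left out ...]
0.124 0.026 ang 56.7
side tube1 0.65 px [255. 147.] ctr 0.4859 0.27 wh 0.036 0.126 ang 81.6
side tube1 0.65 px [183. 142.] ctr 0.2876 0.3222 wh 0.027 0.131 ang 24.0
side spot lid 0.71 [300. 208.] [0.5752 0.0171]
side spot mat 0.68 [281. 363.] [ 0.4701 -0.3487]
side spot rack 0.83 [248. 137.] [0.4754 0.356 ]
side spot tube1 0.88 [202. 182.] [0.3316 0.163 ]
side spot tube1 0.86 [244. 149.] [0.4581 0.2703]
side spot tube1 0.79 [252. 117.] [0.4957 0.406 ]
side spot tube1 0.68 [326. 122.] [0.7133 0.3526]
side spot tube1 0.49 [182. 143.] [0.2815 0.3228]
side spot cup 0.8 [378. 214.] [0.7863 0.0098]
side spot coffee 0.93 [346. 164.] [0.7451 0.202 ]
side spot spray 0.72 [393. 272.] [ 0.7731 -0.1666]
```

View pics/rack.png

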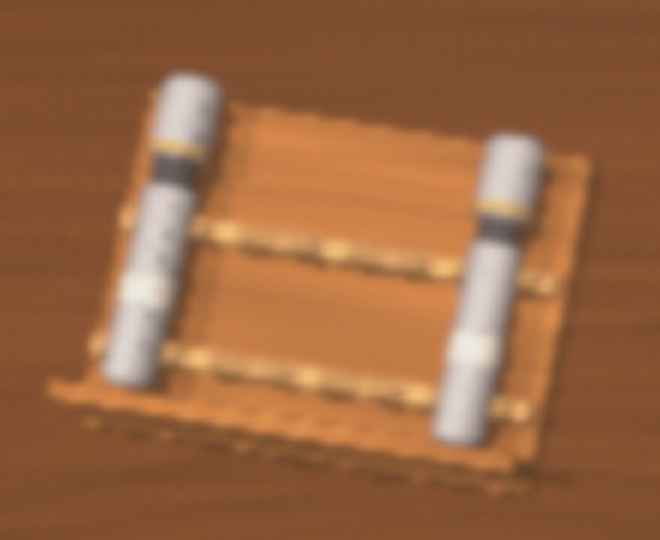

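The crop shows two silver tubes in the rack's outer grooves: caps at crop (187,85) and (515,150), paper bands at (145,290) and (472,347). Both caps stand out, with a dark neck showing. These are the right ones, so I'll move above the lid knob.

{"api": "servo_tool", "payload": {"increments": [[-0.026,-0.0226,0,0,0,0,1],[-0.052,-0.0453,0,0,0,0,1],[-0.078,-0.0679,0,0,0,0,1],[-0.104,-0.0906,0,0,0,0,1],[-0.13,-0.1132,0,0,0,0,1]], "squeeze": 60}}

```text
clock: 2.62
position: [0.3256, 0.4748, 0.2564]
tool_rot: [0.58, 3.087, 0.0]
contact_force: [0.3, 1.3, -0.4]
gripper_width: 0.0854
finger_force: 0.0
```

{"api": "servo_tool", "payload": {"increments": [[-0.026,-0.0226,0,0,0,0,1],[-0.052,-0.0453,0,0,0,0,1],[-0.078,-0.0679,0,0,0,0,1],[-0.104,-0.0906,0,0,0,0,1],[-0.13,-0.1132,0,0,0,0,1]]}}

```text
clock: 3.03
position: [0.4056, 0.322, 0.2566]
tool_rot: [0.58, 3.087, 0.001]
contact_force: [0.1, 0.5, -0.6]
gripper_width: 0.0852
finger_force: 0.0
```

{"api": "servo_tool", "payload": {"increments": [[-0.026,-0.0226,0,0,0,0,1],[-0.052,-0.0453,0,0,0,0,1],[-0.078,-0.0679,0,0,0,0,1],[-0.104,-0.0906,0,0,0,0,1],[-0.13,-0.1132,0,0,0,0,1]]}}

```text
clock: 3.45
position: [0.4857, 0.1692, 0.2567]
tool_rot: [0.581, 3.087, 0.001]
contact_force: [0.5, 0.7, -0.2]
gripper_width: 0.0854
finger_force: 0.0
```

{"api": "servo_tool", "payload": {"increments": [[-0.026,-0.0226,0,0,0,0,1],[-0.052,-0.0453,0,0,0,0,1],[-0.078,-0.0679,0,0,0,0,1],[-0.104,-0.0906,0,0,0,0,1],[-0.13,-0.1132,0,0,0,0,1]]}}

```text
clock: 3.87
position: [0.5657, 0.0164, 0.2566]
tool_rot: [0.581, 3.087, 0.0]
contact_force: [-0.3, 0.5, 1.5]
gripper_width: 0.0853
finger_force: 0.0
```

{"api": "servo_tool", "payload": {"increments": [[0,0,0.02,0,0,-6.4,1],[0,0,0.04,0,0,-12.8,1],[0,0,0.056,0,0,-19,1],[0,0,0.056,0,0,-19,1],[0,0,0.056,0,0,-19,1]]}}

```text
clock: 4.28
position: [0.5646, 0.0181, 0.1995]
tool_rot: [-0.068, -3.139, -0.0]
contact_force: [0.6, 0.3, 0.3]
gripper_width: 0.0853
finger_force: 0.0
```

{"api": "servo_tool", "payload": {"increments": [[0,0,0.03,0,0,0,1],[0,0,0.06,0,0,0,1],[0,0,0.085,0,0,0,1],[0,0,0.101,0,0,0,1],[0,0,0.101,0,0,0,1]], "squeeze": 70}}

```text
clock: 4.7
position: [0.5634, 0.0186, 0.0969]
tool_rot: [-0.066, -3.136, -0.001]
contact_force: [-0.6, 0.0, -0.0]
gripper_width: 0.0853
finger_force: 0.0
```

{"api": "servo_tool", "payload": {"increments": [[0,0,0,0,0,0,0],[0,0,0,0,0,0,0],[0,0,0,0,0,0,0],[0,0,0,0,0,0,0],[0,0,0,0,0,0,0]]}}

```text
clock: 5.12
position: [0.5661, 0.0181, 0.1009]
tool_rot: [0.064, 3.138, 0.0]
contact_force: [0.1, 11.4, 5.0]
gripper_width: 0.0258
finger_force: 5.1
```

{"api": "servo_tool", "payload": {"increments": [[0,0,0,0,0,0,0],[0,0,0,0,0,0,0],[0,0,0,0,0,0,0],[0,0,0,0,0,0,0],[0,0,0,0,0,0,0]]}}

```text
clock: 5.53
position: [0.5663, 0.0181, 0.101]
tool_rot: [0.063, 3.138, -0.0]
contact_force: [-0.9, 1.5, 6.5]
gripper_width: 0.0207
finger_force: 71.7
```

{"api": "servo_tool", "payload": {"increments": [[0,0,-0.015,0,0,0,0],[0,0,-0.035,0,0,0,0],[0,0,-0.065,0,0,0,0],[0,0,-0.095,0,0,0,0],[0,0,-0.12,0,0,0,0]]}}

```text
clock: 5.95
position: [0.5644, 0.0181, 0.2196]
tool_rot: [-0.063, -3.139, 0.0]
contact_force: [1.3, 0.4, -2.0]
gripper_width: 0.0209
finger_force: 70.4
```

```bash
python3 - <<'E'
from h import *
f,K,Rm,t=cam('top'); f2,*_=cam('side'); cv2.imwrite('pics/lift.png',np.vstack([f[60:300],f2[60:400]]))
s=ctrl.read_state(); p=s['position']; M=R.from_rotvec(s['tool_rot']); print(p,M.as_matrix().round(3),s['finger_force'],s['gripper_width'],s['contact_force'])
print(delta([.469,-.346,p[2]]), delta([.469,-.346,.006+.0375]),s['joints'])
E
```

```text
[0.56739705 0.01773582 0.22372536] [[-0.999  0.04   0.009]
 [ 0.04   0.999 -0.001]
 [-0.009 -0.001 -1.   ]] 70.57782053947449 0.02071123240117113 [ 1.59568955 -0.51401457 -2.17356414]
[ 8.36974910e-02 -3.67396731e-01 -3.19938458e-04] [ 0.08527986 -0.36719319  0.17989836] [-1.47370419e-01  7.62707863e-02  1.87932641e+00 -1.98985380e-04
  1.17714499e+00 -1.67789009e+00]
```

{"api": "servo_tool", "payload": {"increments": [[0.0084,-0.0367,0,0,0,0,0],[0.0168,-0.0735,0,0,0,0,0],[0.0252,-0.11,0,0,0,0,0],[0.0336,-0.147,0,0,0,0,0],[0.042,-0.184,0,0,0,0,0]]}}

```text
clock: 6.47
position: [0.5136, -0.1647, 0.2157]
tool_rot: [-0.062, -3.136, -0.004]
contact_force: [1.6, -0.3, -2.2]
gripper_width: 0.0209
finger_force: 70.5
```

{"api": "servo_tool", "payload": {"increments": [[0.0084,-0.0367,0,0,0,0,0],[0.0168,-0.0735,0,0,0,0,0],[0.0252,-0.11,0,0,0,0,0],[0.0336,-0.147,0,0,0,0,0],[0.042,-0.184,0,0,0,0,0]]}}

```text
clock: 6.88
position: [0.4644, -0.3467, 0.2155]
tool_rot: [-0.063, -3.137, -0.006]
contact_force: [1.3, -0.3, -2.7]
gripper_width: 0.0206
finger_force: 70.5
```

{"api": "servo_tool", "payload": {"increments": [[0,0,0,0,0,-3,0],[0,0,0.02,0,0,-6,0],[0,0,0.05,0,0,-6,0],[0,0,0.08,0,0,-6,0],[0,0,0.08,0,0,-6,0]]}}

```text
clock: 7.3
position: [0.4614, -0.3415, 0.1288]
tool_rot: [0.1, -3.127, -0.022]
contact_force: [-1.5, 1.8, -4.8]
gripper_width: 0.0208
finger_force: 70.6
```

```bash
python3 - <<'E'
from h import *
f,K,Rm,t=cam('side'); cv2.imwrite('pics/mat1.png',f[150:,100:450])
s=ctrl.read_state(); p=s['position']; M=R.from_rotvec(s['tool_rot']); print(p,M.as_matrix().round(3),s['finger_force'],s['gripper_width'],s['contact_force'])
print(delta([.469,-.346,.05]))
E
```

```text
[ 0.46283892 -0.34273503  0.13218604] [[-0.998 -0.064 -0.01 ]
 [-0.064  0.998  0.011]
 [ 0.009  0.011 -1.   ]] 70.62319278717041 0.020811459361897888 [-0.02287978  0.10964171 -3.83421776]
[-0.00671877 -0.00457406  0.08207984]
```

View pics/mat1.png

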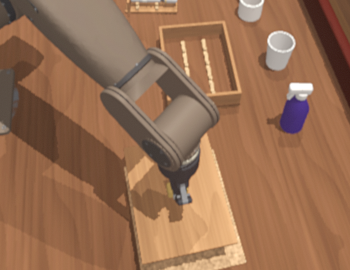

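The lid is held level over the mat (lid near crop (185,205)) and the chest is open and empty at (200,65). Lowering it now.

{"api": "servo_tool", "payload": {"increments": [[-0.006,-0.004,0.02,0,0,0,0],[-0.006,-0.004,0.045,0,0,0,0],[-0.006,-0.004,0.065,0,0,0,0],[-0.006,-0.004,0.072,0,0,0,0],[-0.006,-0.004,0.074,0,0,0,0]]}}

```text
clock: 7.77
position: [0.472, -0.349, 0.064]
tool_rot: [0.102, -3.138, -0.004]
contact_force: [-0.5, 0.2, -3.6]
gripper_width: 0.0208
finger_force: 70.5
```

{"api": "servo_tool", "payload": {"increments": [[0,0,0.002,0,0,0,0],[0,0,0.004,0,0,0,0],[0,0,0.006,0,0,0,0],[0,0,0.006,0,0,0,0]]}}

```text
clock: 8.1
position: [0.4731, -0.3503, 0.0603]
tool_rot: [-0.101, 3.139, -0.002]
contact_force: [0.5, -0.6, -2.9]
gripper_width: 0.0208
finger_force: 70.5
```

{"api": "servo_tool", "payload": {"increments": [[0,0,0.003,0,0,0,0],[0,0,0.006,0,0,0,0],[0,0,0.008,0,0,0,0],[0,0,0.01,0,0,0,0],[0,0,0.01,0,0,0,0]]}}

```text
clock: 8.52
position: [0.4728, -0.3499, 0.0493]
tool_rot: [-0.101, 3.14, 0.0]
contact_force: [0.2, -0.8, -2.8]
gripper_width: 0.0206
finger_force: 70.9
```

{"api": "servo_tool", "payload": {"increments": [[0,0,0.001,0,0,0,0],[0,0,0.002,0,0,0,0],[0,0,0.002,0,0,0,0]]}}

```text
clock: 8.77
position: [0.4728, -0.35, 0.049]
tool_rot: [0.102, -3.139, -0.001]
contact_force: [-3.8, 2.2, 7.4]
gripper_width: 0.021
finger_force: 72.1
```

{"api": "servo_tool", "payload": {"increments": [[0,0,0,0,0,0,1],[0,0,0,0,0,0,1],[0,0,0,0,0,0,1],[0,0,0,0,0,0,1],[0,0,0,0,0,0,1]]}}

```text
clock: 9.18
position: [0.4728, -0.3499, 0.0473]
tool_rot: [-0.101, 3.14, -0.0]
contact_force: [-0.0, -0.1, 0.9]
gripper_width: 0.0799
finger_force: 0.0
```

{"api": "servo_tool", "payload": {"increments": [[0,0,-0.03,0,0,0,1],[0,0,-0.065,0,0,0,1],[0,0,-0.1,0,0,0,1],[0,0,-0.135,0,0,0,1],[0,0,-0.17,0,0,0,1]]}}

```text
clock: 9.6
position: [0.4725, -0.3496, 0.2188]
tool_rot: [0.101, -3.14, -0.0]
contact_force: [-0.2, -0.2, -1.0]
gripper_width: 0.0856
finger_force: 0.0
```

```bash
python3 - <<'E'
from h import *
s=ctrl.read_state(); p=s['position']; M=R.from_rotvec(s['tool_rot']); print(p,M.as_matrix().round(3),s['joints'].round(2))
f,K,Rm,t=cam('side'); cv2.imwrite('pics/side2.png',f)
def q(z,name,n=1):
    for r in ctrl.regions_of(name,'side')[:n]:
        m=r['region'].astype(np.uint8); cs=max(cv2.findContours(m,0,2)[0],key=cv2.contourArea)
        P=np.array([unproj(u,v,z,K,Rm,t)[:2] for u,v in cs[:,0]],np.float32)
        (cx,cy),(w,h),a=cv2.minAreaRect(P); print(name,round(r['confidence'],2),'px',cs[:,0].mean(0).round(),'ctr',round(cx,4),round(cy,4),'wh',round(w,3),round(h,3),'ang',round(a,1))
q(.016,'lid'); q(.06,'chest')
f,K,Rm,t=cam('top'); cv2.imwrite('pics/top2.png',f)
for r in ctrl.regions_of('chest','top')[:1]:
        z=.06;m=r['region'].astype(np.uint8); cs=max(cv2.findContours(m,0,2)[0],key=cv2.contourArea)
        P=np.array([unproj(u,v,z,K,Rm,t)[:2] for u,v in cs[:,0]],np.float32); print('topchest',r['confidence'],cv2.minAreaRect(P))
E
```

```text
[ 0.47247811 -0.34962918  0.21879973] [[-0.998 -0.064 -0.   ]
 [-0.064  0.998  0.   ]
 [ 0.     0.    -1.   ]] [-0.81  0.13  1.83 -0.    1.18 -2.44]
lid 0.65 px [291. 353.] ctr 0.4735 -0.353 wh 0.183 0.241 ang 3.7
chest 0.75 px [322. 214.] ctr 0.5958 -0.0008 wh 0.13 0.281 ang 0.7
topchest 0.68 ((0.7717149257659912, -0.17440848052501678), (0.056344520300626755, 0.11401990056037903), 71.10594940185547)
```

View pics/top2.png

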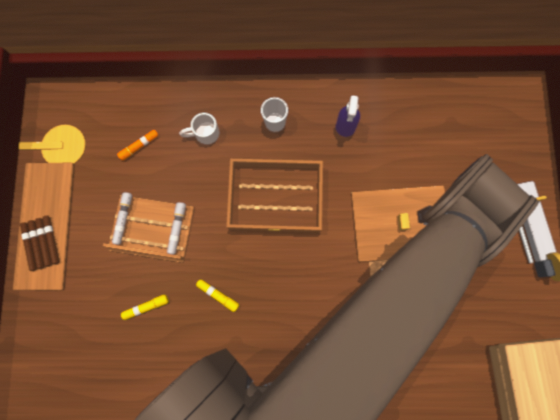

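The lid lies on the mat (400,222), the chest is open with bars at rows 187 and 208, and the tubes are undisturbed. Next I go to the right tube's cap, gripper shut, to push it.

{"api": "servo_tool", "payload": {"increments": [[-0.01,0.0395,0,0,0,0,0.5],[-0.02,0.079,0,0,0,0,0.5],[-0.03,0.1185,0,0,0,0,0.5],[-0.04,0.158,0,0,0,0,0.5],[-0.05,0.1975,0,0,0,0,0]], "squeeze": 30}}

```text
clock: 10.27
position: [0.5086, -0.1473, 0.2145]
tool_rot: [0.1, -3.136, -0.004]
contact_force: [1.4, 0.7, 0.1]
gripper_width: 0.0319
finger_force: 0.0
```

{"api": "servo_tool", "payload": {"increments": [[-0.01,0.0395,0,0,0,0,0],[-0.02,0.079,0,0,0,0,0],[-0.03,0.1185,0,0,0,0,0],[-0.04,0.158,0,0,0,0,0],[-0.05,0.1975,0,0,0,0,0]]}}

```text
clock: 10.68
position: [0.5457, 0.0529, 0.2146]
tool_rot: [0.101, -3.135, -0.001]
contact_force: [0.6, -0.2, -0.7]
gripper_width: -0.0003
finger_force: 0.0
```

{"api": "servo_tool", "payload": {"increments": [[-0.01,0.0395,0,0,0,0,0],[-0.02,0.079,0,0,0,0,0],[-0.03,0.1185,0,0,0,0,0],[-0.04,0.158,0,0,0,0,0],[-0.05,0.1975,0,0,0,0,0]]}}

```text
clock: 11.1
position: [0.5829, 0.2529, 0.2141]
tool_rot: [0.101, -3.135, 0.002]
contact_force: [1.2, -0.4, 0.2]
gripper_width: 0.0002
finger_force: 0.0
```

{"api": "servo_tool", "payload": {"increments": [[-0.004,0.002,0,0,0,6.7,0],[-0.004,0.002,0,0,0,13.5,0],[-0.004,0.002,0,0,0,13.5,0],[-0.004,0.002,0,0,0,13.5,0]]}}

```text
clock: 11.43
position: [0.587, 0.2532, 0.2147]
tool_rot: [-0.263, -3.126, 0.002]
contact_force: [0.3, 0.3, -0.2]
gripper_width: -0.0002
finger_force: 0.0
```

```bash
cat >> h.py <<'E'
def rect(name,c,z,n=1):
    f,K,Rm,t=cam(c)
    for r in ctrl.regions_of(name,c)[:n]:
        m=r['region'].astype(np.uint8); cs=max(cv2.findContours(m,0,2)[0],key=cv2.contourArea)
        P=np.array([unproj(u,v,z,K,Rm,t)[:2] for u,v in cs[:,0]],np.float32); (cx,cy),(w,h),a=cv2.minAreaRect(P)
        print(c,name,round(r['confidence'],2),'px',cs[:,0].mean(0).round(),'ctr',round(cx,4),round(cy,4),'wh',round(w,3),round(h,3),'ang',round(a,1))
    return f
E
python3 - <<'E'
from h import *
rect('tube1','top',.034,5); f=rect('tube1','side',.034,5)
s=ctrl.read_state(); print(s['position'],R.from_rotvec(s['tool_rot']).as_matrix().round(3))
f,K,Rm,t=cam('top'); rect('chest','top',.06)
# fit chest from bars: bright pale pixels inside chest
cr=f[170:225,235:318].astype(int); b,g,r=cr[...,0],cr[...,1],cr[...,2]
m=(g>np.percentile(g,93)); v,u=np.nonzero(m); P=np.array([unproj(a+235,c+170,.028,K,Rm,t)[:2] for a,c in zip(u,v)],np.float32)
print('bars',cv2.minAreaRect(P),P.mean(0)); cv2.imwrite('pics/chest.png',cv2.resize(f[150:245,220:335],None,fx=6,fy=6,interpolation=2))
E
```

```text
top tube1 0.66 px [216. 295.] ctr 0.3165 0.1638 wh 0.118 0.023 ang 58.3
top tube1 0.59 px [179. 216.] ctr 0.5144 0.2664 wh 0.025 0.075 ang 82.8
side tube1 0.9 px [197. 189.] ctr 0.3174 0.1444 wh 0.125 0.027 ang 56.9
side tube1 0.8 px [257. 148.] ctr 0.4844 0.2682 wh 0.032 0.129 ang 81.6
side tube1 0.56 px [324. 120.] ctr 0.7069 0.3636 wh 0.033 0.127 ang 33.0
side tube1 0.51 px [256. 116.] ctr 0.51 0.4102 wh 0.038 0.132 ang 78.9
side tube1 0.47 px [184. 142.] ctr 0.2889 0.3229 wh 0.027 0.134 ang 21.6
[0.58782357 0.25270742 0.21673713] [[-0.985  0.17  -0.001]
 [ 0.17   0.985 -0.   ]
 [ 0.001 -0.    -1.   ]]
bars ((0.5649820566177368, 0.01626509428024292), (0.1873864233493805, 0.06417807936668396), 87.90943145751953) [0.56742275 0.00766672]
```

View pics/chest.png

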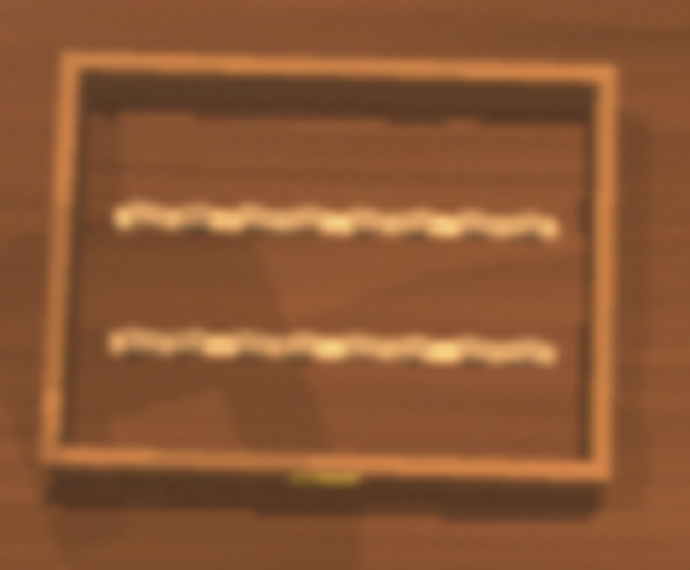

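The chest crop shows rim corners at (62,52), (617,68), (608,478) and (43,462), with clear bars. Now down beside cap B.

{"api": "servo_tool", "payload": {"increments": [[0,0,0.035,0,0,0,0],[0,0,0.07,0,0,0,0],[0,0,0.105,0,0,0,0],[0,0,0.14,0,0,0,0],[0,0,0.16,0,0,0,0]]}}

```text
clock: 12.2
position: [0.5857, 0.2525, 0.053]
tool_rot: [-0.268, -3.125, 0.003]
contact_force: [-0.4, -0.3, 0.2]
gripper_width: -0.0001
finger_force: 0.0
```

{"api": "servo_tool", "payload": {"increments": [[0.004,0,0,0,0,0,0],[0.009,0,0,0,0,0,0],[0.014,0,0,0,0,0,0],[0.018,0,0,0,0,0,0],[0.018,0,0,0,0,0,0]]}}

```text
clock: 12.62
position: [0.5707, 0.2571, 0.0598]
tool_rot: [0.267, 3.127, 0.002]
contact_force: [0.6, -0.2, 0.5]
gripper_width: -0.0001
finger_force: 0.0
```

```bash
python3 - <<'E'
from h import *
f,K,Rm,t=cam('side'); cv2.imwrite('pics/push1.png',cv2.resize(f[90:180,200:350],None,fx=5,fy=5,interpolation=2))
f,K,Rm,t=cam('top')
C=[unproj(a/6+220,b/6+150,.06,K,Rm,t)[:2] for a,b in ((62,52),(617,68),(608,478),(43,462))]; print(np.round(C,4),np.mean(C,0))
s=ctrl.read_state(); print(s['position'],s['contact_force'])
E
```

```text
[[ 0.6591  0.1312]
 [ 0.6497 -0.1053]
 [ 0.4737 -0.0978]
 [ 0.4819  0.1363]] [0.56608557 0.01612664]
[0.57106969 0.25687813 0.05928254] [0.82275245 0.14720025 0.43145737]
```

View pics/push1.png

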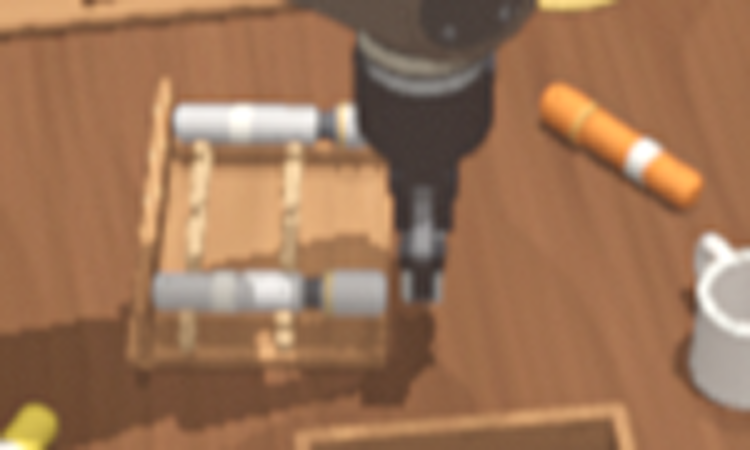

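Side crop: the shut fingers at (420,290) sit just in front of the right tube's cap end at (385,292), in line with it. I lower them slightly and push.

{"api": "servo_tool", "payload": {"increments": [[0.001,0,0.006,0,0,0,0],[0.003,0,0.006,0,0,0,0],[0.006,0,0.006,0,0,0,0],[0.008,0,0.006,0,0,0,0],[0.01,0,0.006,0,0,0,0]]}}

```text
clock: 13.13
position: [0.5601, 0.2581, 0.0511]
tool_rot: [-0.268, -3.13, 0.0]
contact_force: [0.4, -0.1, -0.1]
gripper_width: 0.0002
finger_force: 0.2
```

{"api": "servo_tool", "payload": {"increments": [[0.002,0,0,0,0,0,0],[0.004,0,0,0,0,0,0],[0.006,0,0,0,0,0,0],[0.006,0,0,0,0,0,0]]}}

```text
clock: 13.47
position: [0.557, 0.2592, 0.0528]
tool_rot: [0.267, 3.123, 0.002]
contact_force: [5.4, -0.5, -1.7]
gripper_width: -0.0
finger_force: 2.6
```

{"api": "servo_tool", "payload": {"increments": [[0.0015,0,0,0,0,0,0],[0.003,0,0,0,0,0,0],[0.003,0,0,0,0,0,0]]}}

```text
clock: 13.72
position: [0.5543, 0.2596, 0.0529]
tool_rot: [0.267, 3.123, 0.002]
contact_force: [4.5, -0.5, -0.2]
gripper_width: -0.0001
finger_force: 2.8
```

{"api": "servo_tool", "payload": {"increments": [[0.0015,0,0,0,0,0,0],[0.003,0,0,0,0,0,0],[0.003,0,0,0,0,0,0]]}}

```text
clock: 13.97
position: [0.5514, 0.2602, 0.0529]
tool_rot: [0.267, 3.123, 0.002]
contact_force: [5.5, -0.8, -0.6]
gripper_width: 0.0002
finger_force: 2.8
```

{"api": "servo_tool", "payload": {"increments": [[0.0015,0,0,0,0,0,0],[0.003,0,0,0,0,0,0],[0.003,0,0,0,0,0,0]]}}

```text
clock: 14.22
position: [0.5485, 0.2606, 0.0529]
tool_rot: [0.267, 3.122, 0.002]
contact_force: [5.9, -1.2, -0.2]
gripper_width: 0.0
finger_force: 2.8
```

{"api": "servo_tool", "payload": {"increments": [[0.001,0,0,0,0,0,0],[0.002,0,0,0,0,0,0],[0.002,0,0,0,0,0,0]]}}

```text
clock: 14.47
position: [0.5467, 0.261, 0.0529]
tool_rot: [0.267, 3.122, 0.002]
contact_force: [5.9, -1.0, -0.5]
gripper_width: -0.0003
finger_force: 3.0
```

{"api": "servo_tool", "payload": {"increments": [[0.001,0,0,0,0,0,0],[0.002,0,0,0,0,0,0],[0.002,0,0,0,0,0,0]]}}

```text
clock: 14.72
position: [0.5467, 0.2613, 0.0539]
tool_rot: [0.266, 3.117, 0.004]
contact_force: [8.5, -1.3, -0.7]
gripper_width: -0.0001
finger_force: 4.6
```

Position has stopped changing and the force is rising, so this is the end stop. I press a little more to make sure.

{"api": "servo_tool", "payload": {"increments": [[0.001,0,0,0,0,0,0],[0.002,0,0,0,0,0,0],[0.002,0,0,0,0,0,0]]}}

```text
clock: 14.97
position: [0.5466, 0.2617, 0.0549]
tool_rot: [0.266, 3.112, 0.005]
contact_force: [12.4, -2.5, -0.7]
gripper_width: 0.0001
finger_force: 6.1
```

{"api": "servo_tool", "payload": {"increments": [[0.001,0,0,0,0,0,0],[0.002,0,0,0,0,0,0],[0.002,0,0,0,0,0,0]]}}

```text
clock: 15.22
position: [0.5465, 0.262, 0.0558]
tool_rot: [0.265, 3.107, 0.007]
contact_force: [15.2, -3.1, -0.5]
gripper_width: -0.0001
finger_force: 7.7
```

{"api": "servo_tool", "payload": {"increments": [[-0.02,0,0,0,0,0,0],[-0.042,0,0,0,0,0,0],[-0.042,0,-0.03,0,0,0,0],[-0.042,0,-0.06,0,0,0,0],[-0.042,0.036,-0.06,0,0,0,0]]}}

```text
clock: 15.63
position: [0.5889, 0.2876, 0.1173]
tool_rot: [0.276, 3.122, 0.002]
contact_force: [2.0, 1.2, 2.0]
gripper_width: -0.0002
finger_force: 0.0
```

{"api": "servo_tool", "payload": {"increments": [[0,0.035,0,0,0,0,0],[0,0.07,0,0,0,0,0],[0,0.108,0,0,0,0,0],[0,0.108,0,0,0,0,0],[0,0.108,0,0,0,0,0]]}}

```text
clock: 16.05
position: [0.603, 0.3987, 0.1109]
tool_rot: [-0.264, -3.13, 0.0]
contact_force: [-0.4, -0.3, 0.5]
gripper_width: 0.0002
finger_force: 0.0
```

{"api": "servo_tool", "payload": {"increments": [[0,0,0.03,0,0,0,0],[0,0,0.055,0,0,0,0],[0,0,0.06,0,0,0,0],[0,0,0.06,0,0,0,0],[0,0,0.06,0,0,0,0]]}}

```text
clock: 16.47
position: [0.6038, 0.396, 0.0517]
tool_rot: [-0.27, -3.13, 0.0]
contact_force: [-1.0, 1.0, 0.3]
gripper_width: 0.0001
finger_force: 0.0
```

```bash
python3 - <<'E'
from h import *
f,K,Rm,t=cam('side'); cv2.imwrite('pics/push2.png',cv2.resize(f[90:180,200:350],None,fx=5,fy=5,interpolation=2))
s=ctrl.read_state(); print(s['position'],s['contact_force'],R.from_rotvec(s['tool_rot']).as_matrix().round(3))
E
```

```text
[0.60464909 0.39656003 0.0530151 ] [-0.32289813 -0.35567865 -0.38889038] [[-0.985  0.171  0.002]
 [ 0.171  0.985  0.001]
 [-0.002  0.001 -1.   ]]
```

View pics/push2.png

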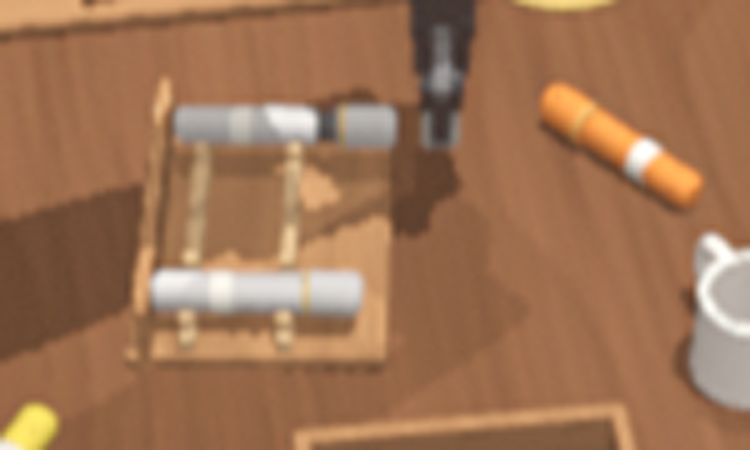

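Tube B's cap is home: the dark neck at (310,290) no longer shows. Tube A's cap end at (395,125) is in line with the fingers at (440,130), so I push it now.

{"api": "servo_tool", "payload": {"increments": [[0.004,0,0,0,0,0,0],[0.008,0,0,0,0,0,0],[0.012,0,0,0,0,0,0],[0.015,0,0,0,0,0,0],[0.018,0,0,0,0,0,0]]}}

```text
clock: 16.93
position: [0.5857, 0.4001, 0.0519]
tool_rot: [0.268, 3.129, 0.001]
contact_force: [0.5, 0.9, 0.8]
gripper_width: 0.0002
finger_force: 0.3
```

{"api": "servo_tool", "payload": {"increments": [[0.002,0,0,0,0,0,0],[0.004,0,0,0,0,0,0],[0.006,0,0,0,0,0,0],[0.008,0,0,0,0,0,0],[0.008,0,0,0,0,0,0]]}}

```text
clock: 17.35
position: [0.5803, 0.4012, 0.0525]
tool_rot: [0.267, 3.124, 0.002]
contact_force: [5.5, -1.5, -0.5]
gripper_width: 0.0002
finger_force: 2.6
```

{"api": "servo_tool", "payload": {"increments": [[0.0015,0,0,0,0,0,0],[0.003,0,0,0,0,0,0],[0.0045,0,0,0,0,0,0],[0.006,0,0,0,0,0,0],[0.006,0,0,0,0,0,0]]}}

```text
clock: 17.77
position: [0.5746, 0.4021, 0.0526]
tool_rot: [0.268, 3.124, 0.002]
contact_force: [5.0, -0.1, 0.2]
gripper_width: -0.0001
finger_force: 2.7
```

{"api": "servo_tool", "payload": {"increments": [[0.001,0,0,0,0,0,0],[0.002,0,0,0,0,0,0],[0.003,0,0,0,0,0,0],[0.004,0,0,0,0,0,0],[0.004,0,0,0,0,0,0]]}}

```text
clock: 18.18
position: [0.5707, 0.4028, 0.0525]
tool_rot: [0.268, 3.124, 0.002]
contact_force: [5.7, -1.8, 0.0]
gripper_width: 0.0003
finger_force: 2.8
```

{"api": "servo_tool", "payload": {"increments": [[0.001,0,0,0,0,0,0],[0.002,0,0,0,0,0,0],[0.003,0,0,0,0,0,0],[0.004,0,0,0,0,0,0],[0.004,0,0,0,0,0,0]]}}

```text
clock: 18.6
position: [0.5701, 0.4034, 0.0542]
tool_rot: [0.266, 3.116, 0.006]
contact_force: [11.3, -2.0, -0.7]
gripper_width: -0.0001
finger_force: 5.8
```

{"api": "servo_tool", "payload": {"increments": [[0.001,0,0,0,0,0,0],[0.002,0,0,0,0,0,0],[0.003,0,0,0,0,0,0],[0.003,0,0,0,0,0,0]]}}

```text
clock: 18.93
position: [0.5699, 0.4038, 0.0556]
tool_rot: [0.265, 3.109, 0.009]
contact_force: [15.9, -2.4, -0.2]
gripper_width: -0.0001
finger_force: 8.3
```

{"api": "servo_tool", "payload": {"increments": [[0.001,0,0,0,0,0,0],[0.002,0,0,0,0,0,0],[0.003,0,0,0,0,0,0],[0.003,0,0,0,0,0,0]]}}

```text
clock: 19.27
position: [0.5697, 0.4043, 0.057]
tool_rot: [0.265, 3.102, 0.011]
contact_force: [21.2, -3.7, -0.1]
gripper_width: -0.0003
finger_force: 10.7
```

{"api": "servo_tool", "payload": {"increments": [[-0.02,0,0,0,0,0,0],[-0.042,0,0,0,0,0,0],[-0.06,0,-0.035,0,0,0,0.5],[-0.06,0,-0.075,0,0,0,0.5],[-0.06,0,-0.09,0,0,0,0.5]]}}

```text
clock: 19.68
position: [0.6206, 0.395, 0.1474]
tool_rot: [0.27, 3.123, 0.007]
contact_force: [2.0, 0.1, 2.0]
gripper_width: 0.0361
finger_force: 0.0
```

```bash
python3 - <<'E'
from h import *
rect('tube1','top',.034,6); rect('tube1','side',.034,6);rect('lid','side',.016)
s=ctrl.read_state(); print(s['position'],R.from_rotvec(s['tool_rot']).as_matrix().round(3))
print(delta([.489,.417,.15]))
E
```

```text
top tube1 0.94 px [217. 295.] ctr 0.3163 0.1636 wh 0.118 0.023 ang 57.1
top tube1 0.68 px [124. 208.] ctr 0.5434 0.4035 wh 0.044 0.022 ang 24.4
top tube1 0.67 px [174. 232.] ctr 0.4792 0.2731 wh 0.027 0.121 ang 80.2
top tube1 0.59 px [140. 142.] ctr 0.7119 0.3783 wh 0.024 0.107 ang 35.4
top tube1 0.55 px [158. 301.] ctr 0.2994 0.3114 wh 0.022 0.051 ang 21.6
side tube1 0.91 px [198. 187.] ctr 0.3173 0.1438 wh 0.124 0.03 ang 55.6
side tube1 0.77 px [185. 143.] ctr 0.2892 0.3229 wh 0.023 0.129 ang 21.6
side tube1 0.73 px [256. 116.] ctr 0.4979 0.4118 wh 0.032 0.113 ang 81.7
side tube1 0.71 px [255. 149.] ctr 0.4769 0.2692 wh 0.032 0.121 ang 81.6
side tube1 0.63 px [323. 119.] ctr 0.7085 0.3638 wh 0.028 0.121 ang 35.9
side lid 0.89 px [298. 343.] ctr 0.5013 -0.3041 wh 0.183 0.242 ang 3.8
[0.61575426 0.39401526 0.13870042] [[-0.985  0.17  -0.004]
 [ 0.17   0.985 -0.002]
 [ 0.004 -0.002 -1.   ]]
[ 0.12885858  0.00108934 -0.0108121 ]
```

The lid has been knocked aside, to about (0.501,-0.304); I'll re-measure it before grasping. Now tube A.

{"api": "servo_tool", "payload": {"increments": [[0.035,0,0,0,0,0,1],[0.07,0,0,0,0,0,1],[0.105,0,0,0,0,0,1],[0.129,0,0,0,0,0,1],[0.129,0,0,0,0,0,1]]}}

```text
clock: 20.4
position: [0.4841, 0.4166, 0.138]
tool_rot: [-0.262, -3.123, 0.006]
contact_force: [1.0, 1.2, -0.0]
gripper_width: 0.0852
finger_force: 0.0
```

{"api": "servo_tool", "payload": {"increments": [[0,0,0.03,0,0,0,0.8],[0,0,0.06,0,0,0,0.8],[0,0,0.075,0,0,0,0.8],[0,0,0.075,0,0,0,0.8],[0,0,0.075,0,0,0,0.8]]}}

```text
clock: 20.82
position: [0.4896, 0.4156, 0.0644]
tool_rot: [-0.269, -3.127, 0.004]
contact_force: [0.4, -0.6, 0.1]
gripper_width: 0.0685
finger_force: 0.0
```

```bash
python3 - <<'E'
from h import *
f,K,Rm,t=cam('side'); cv2.imwrite('pics/gA.png',cv2.resize(f[80:180,200:300],None,fx=5,fy=5,interpolation=2))
s=ctrl.read_state(); print(s['position'],s['contact_force']); print(delta([.489,.4155,.042]))
E
```

```text
[0.49079208 0.41637612 0.06631697] [0.25349917 0.26864781 0.32349993]
[ 0.00161226 -0.001164    0.02431748]
```

View pics/gA.png

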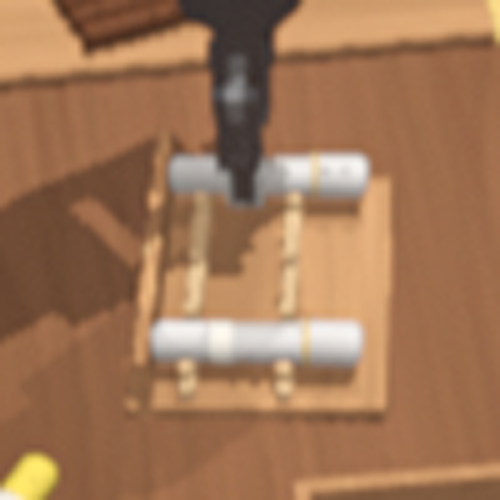

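Both caps are home (gold rings only), and the finger at (243,190) is between the bars at 203 and 290. I grip tube A.

{"api": "servo_tool", "payload": {"increments": [[0,0,0.012,0,0,0,0.8],[0,0,0.022,0,0,0,0.8],[0,0,0.024,0,0,0,0.8],[0,0,0.024,0,0,0,0],[0,0,0.024,0,0,0,0]], "squeeze": 50}}

```text
clock: 21.28
position: [0.4903, 0.4163, 0.0422]
tool_rot: [-0.268, -3.13, 0.0]
contact_force: [-0.5, 1.1, 0.1]
gripper_width: 0.0453
finger_force: 0.0
```

{"api": "servo_tool", "payload": {"increments": [[0,0,0,0,0,0,0],[0,0,0,0,0,0,0],[0,0,0,0,0,0,0],[0,0,0,0,0,0,0],[0,0,0,0,0,0,0]]}}

```text
clock: 21.7
position: [0.4911, 0.4173, 0.0435]
tool_rot: [0.268, 3.128, 0.004]
contact_force: [0.2, 2.8, 1.9]
gripper_width: 0.0207
finger_force: 49.2
```

{"api": "servo_tool", "payload": {"increments": [[0,0,0,0,0,0,0],[0,0,-0.02,0,0,0,0],[0,0,-0.05,0,0,0,0],[0,0,-0.085,0,0,0,0],[0,0,-0.105,0,0,0,0]]}}

```text
clock: 22.12
position: [0.4909, 0.416, 0.15]
tool_rot: [0.268, 3.129, -0.0]
contact_force: [0.6, 0.0, -0.3]
gripper_width: 0.0202
finger_force: 50.4
```

```bash
python3 - <<'E'
from h import *
s=ctrl.read_state(); print(s['position'],s['contact_force'],s['gripper_width'],s['finger_force'],R.from_rotvec(s['tool_rot']).as_matrix().round(3))
y=np.radians(-2.2); ex=np.array([np.cos(y),np.sin(y),0]);ey=np.array([-np.sin(y),np.cos(y),0]); c=np.array([.566,.0165,0])
for yy in (.072,-.024): p=c+ey*yy; print(p)
print(delta([*(c+ey*.072)[:2],.15]))
E
```

```text
[0.49092905 0.41604925 0.15002702] [ 0.61538     0.03280977 -0.27604173] 0.02023517602507871 50.3998851031065 [[-0.985  0.17   0.001]
 [ 0.17   0.985 -0.   ]
 [-0.002 -0.    -1.   ]]
[0.56876392 0.08844693 0.        ]
[ 0.56507869 -0.00748231  0.        ]
[-1.32488508e-01 -3.09561404e-01  2.82273104e-04]
```

{"api": "servo_tool", "payload": {"increments": [[-0.0132,-0.031,0,0,0,0,0],[-0.0265,-0.062,0,0,0,0,0],[-0.0397,-0.093,0,0,0,0,0],[-0.053,-0.124,0,0,0,0,0],[-0.0662,-0.155,0,0,0,0,0]]}}

```text
clock: 22.53
position: [0.5282, 0.2502, 0.1463]
tool_rot: [-0.267, -3.127, 0.004]
contact_force: [0.6, -0.1, -0.6]
gripper_width: 0.0202
finger_force: 50.4
```

{"api": "servo_tool", "payload": {"increments": [[-0.0132,-0.031,0,0,0,0,0],[-0.0265,-0.062,0,0,0,0,0],[-0.0397,-0.093,0,0,0,0,0],[-0.053,-0.124,0,0,0,0,0],[-0.0662,-0.1547,0,0,0,0,0]]}}

```text
clock: 22.95
position: [0.567, 0.0865, 0.1463]
tool_rot: [-0.268, -3.127, 0.002]
contact_force: [0.4, 0.0, -1.1]
gripper_width: 0.0206
finger_force: 50.4
```

{"api": "servo_tool", "payload": {"increments": [[0,0,0,0,0,-3.8,0],[0,0,0,0,0,-7.6,0],[0,0,0.02,0,0,-7.6,0],[0,0,0.04,0,0,-7.6,0],[0,0,0.04,0,0,-7.6,0]]}}

```text
clock: 23.37
position: [0.564, 0.088, 0.1023]
tool_rot: [-0.061, -3.13, 0.001]
contact_force: [-0.9, -0.5, -0.9]
gripper_width: 0.0201
finger_force: 50.4
```

```bash
python3 - <<'E'
from h import *
f,K,Rm,t=cam('side'); a=cv2.resize(f[150:275,235:360],None,fx=3.2,fy=3.2,interpolation=2)
f2,K,Rm,t=cam('top'); b=cv2.resize(f2[120:245,210:335],None,fx=3.2,fy=3.2,interpolation=2); cv2.imwrite('pics/pA.png',np.hstack([a,b]))
s=ctrl.read_state(); print(s['position'],s['contact_force'],s['gripper_width'],R.from_rotvec(s['tool_rot']).as_matrix().round(3))
print(delta([.5688,.0884,.040]))
E
```

```text
[0.56656999 0.08834972 0.10590366] [ 0.03427168 -0.65566398 -0.3787017 ] 0.020535972515291975 [[-0.999  0.039 -0.005]
 [ 0.039  0.999 -0.   ]
 [ 0.005 -0.001 -1.   ]]
[-0.0025255   0.0001792   0.06589277]
```

View pics/pA.png

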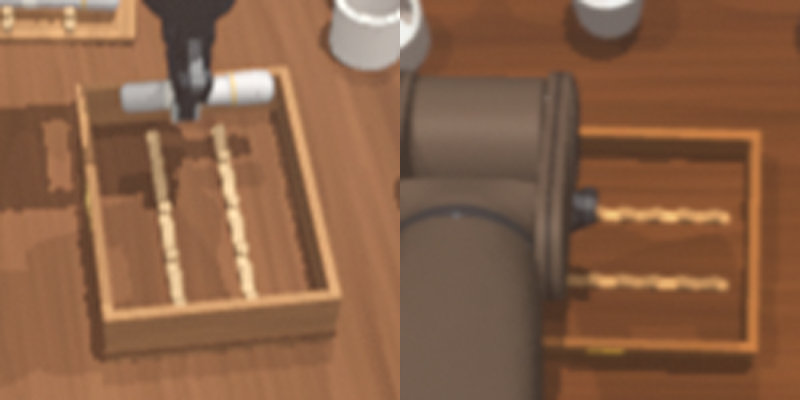

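Tube A hangs level between the chest's side walls, over the +72 mm groove, with its finger at crop (187,110) between the bars. Lowering it.

{"api": "servo_tool", "payload": {"increments": [[-0.001,0,0.015,0,0,0,0],[-0.001,0,0.032,0,0,0,0],[-0.001,0,0.046,0,0,0,0],[-0.001,0,0.056,0,0,0,0],[-0.001,0,0.056,0,0,0,0]]}}

```text
clock: 23.88
position: [0.5679, 0.0886, 0.0499]
tool_rot: [-0.06, -3.138, 0.0]
contact_force: [-0.5, -0.9, -1.5]
gripper_width: 0.02
finger_force: 50.4
```

{"api": "servo_tool", "payload": {"increments": [[0,0,0.002,0,0,0,0],[0,0,0.004,0,0,0,0],[0,0,0.006,0,0,0,0],[0,0,0.008,0,0,0,0],[0,0,0.008,0,0,0,0]]}}

```text
clock: 24.3
position: [0.5692, 0.0886, 0.0435]
tool_rot: [0.06, 3.141, -0.0]
contact_force: [-0.2, -0.2, -0.3]
gripper_width: 0.0202
finger_force: 50.4
```

{"api": "servo_tool", "payload": {"increments": [[0,0,0.001,0,0,0,0],[0,0,0.002,0,0,0,0],[0,0,0.003,0,0,0,0],[0,0,0.003,0,0,0,0]]}}

```text
clock: 24.63
position: [0.5695, 0.089, 0.041]
tool_rot: [0.061, 3.14, 0.001]
contact_force: [-0.6, 2.1, 3.3]
gripper_width: 0.0203
finger_force: 50.8
```

{"api": "servo_tool", "payload": {"increments": [[0,0,0.001,0,0,0,0],[0,0,0.001,0,0,0,0]]}}

```text
clock: 24.8
position: [0.5697, 0.0893, 0.0406]
tool_rot: [0.061, 3.14, 0.002]
contact_force: [-1.7, 3.2, 6.1]
gripper_width: 0.0199
finger_force: 51.2
```

Seated in the groove; I open partially and rise.

{"api": "servo_tool", "payload": {"increments": [[0,0,0,0,0,0,0.38],[0,0,0,0,0,0,0.38],[0,0,0,0,0,0,0.38],[0,0,0,0,0,0,0.38],[0,0,0,0,0,0,0.38]]}}

```text
clock: 25.22
position: [0.5696, 0.0877, 0.0398]
tool_rot: [0.06, 3.14, -0.002]
contact_force: [-1.3, -4.5, 5.6]
gripper_width: 0.0324
finger_force: 3.6
```

{"api": "servo_tool", "payload": {"increments": [[0,0,-0.015,0,0,0,0.38],[0,0,-0.035,0,0,0,0.38],[0,0,-0.07,0,0,0,0.38],[0,0,-0.1,0,0,0,0.38],[0,0,-0.11,0,0,0,0.38]]}}

```text
clock: 25.63
position: [0.5714, 0.0891, 0.1537]
tool_rot: [0.06, 3.134, 0.002]
contact_force: [0.9, 0.4, 0.6]
gripper_width: 0.0326
finger_force: 0.0
```

```bash
python3 - <<'E'
from h import *
rect('tube1','side',.034,6);rect('lid','side',.016)
s=ctrl.read_state(); print(s['position'],s['gripper_width'],R.from_rotvec(s['tool_rot']).as_matrix().round(3))
print(delta([.4660,.2740,.15]))
E
```

```text
side tube1 0.86 px [248. 150.] ctr 0.4756 0.2694 wh 0.032 0.118 ang 81.6
side tube1 0.64 px [197. 189.] ctr 0.318 0.1433 wh 0.124 0.027 ang 56.3
side tube1 0.6 px [185. 145.] ctr 0.2891 0.3223 wh 0.022 0.127 ang 21.6
side tube1 0.58 px [297. 194.] ctr 0.5784 0.0854 wh 0.033 0.123 ang 88.4
side lid 0.79 px [299. 343.] ctr 0.5006 -0.304 wh 0.185 0.245 ang 3.9
[0.56805364 0.08884406 0.14758866] 0.03269953551474186 [[-0.999  0.038 -0.002]
 [ 0.038  0.999  0.   ]
 [ 0.002  0.    -1.   ]]
[ 0.10909631  0.18109975 -0.0020872 ]
```

{"api": "servo_tool", "payload": {"increments": [[0.0218,0.0362,0,0,0,0,0.5],[0.0436,0.0724,0,0,0,0,0.8],[0.0654,0.1086,0,0,0,0,0.8],[0.0872,0.1448,0,0,0,0,0.8],[0.1088,0.181,0,0,0,0,0.8]]}}

```text
clock: 26.25
position: [0.4658, 0.272, 0.1461]
tool_rot: [-0.062, -3.136, 0.002]
contact_force: [2.2, 0.2, -0.7]
gripper_width: 0.0682
finger_force: 0.0
```

{"api": "servo_tool", "payload": {"increments": [[0,0,0,0,0,3.8,0.8],[0,0,0,0,0,7.6,0.8],[0,0,0.03,0,0,7.6,0.8],[0,0,0.06,0,0,7.6,0.8],[0,0,0.07,0,0,7.6,0.8]]}}

```text
clock: 26.67
position: [0.4639, 0.2698, 0.0725]
tool_rot: [-0.267, -3.119, 0.007]
contact_force: [-0.9, -0.6, -1.3]
gripper_width: 0.0685
finger_force: 0.0
```

{"api": "servo_tool", "payload": {"increments": [[0,0,0,0,0,0,0.8],[0,0,0,0,0,0,0.8]]}}

```text
clock: 26.83
position: [0.4676, 0.2707, 0.0777]
tool_rot: [-0.268, -3.126, 0.002]
contact_force: [-0.7, -0.4, 0.7]
gripper_width: 0.0686
finger_force: 0.0
```

```bash
python3 - <<'E'
from h import *
s=ctrl.read_state(); print(s['position'],s['gripper_width'],R.from_rotvec(s['tool_rot']).as_matrix().round(3))
print(delta([.4655,.2742,.042]))
f,K,Rm,t=cam('side'); cv2.imwrite('pics/gB.png',np.hstack([cv2.resize(f[y:y+125,x:x+125],None,fx=3.2,fy=3.2,interpolation=2) for y,x in ((80,180),(150,235))]))
E
```

```text
[0.46757667 0.27072538 0.07765976] 0.0685557755200135 [[-0.985  0.17  -0.004]
 [ 0.17   0.985 -0.001]
 [ 0.004 -0.002 -1.   ]]
[0.00251191 0.00313567 0.03566318]
```

View pics/gB.png

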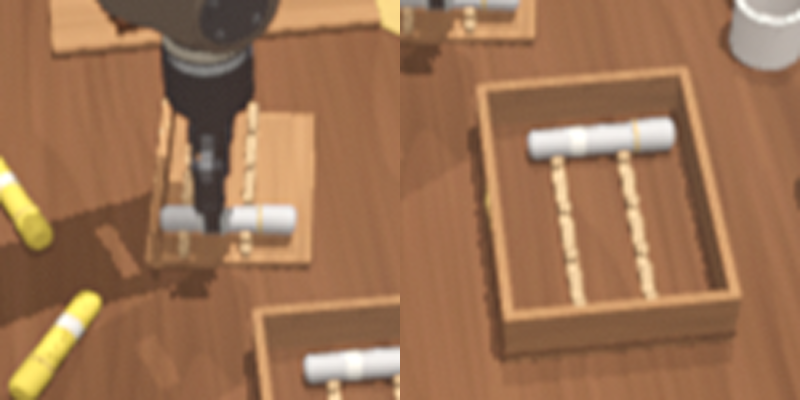

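Tube A lies properly across both chest bars (right panel, about (600,138)). The finger is over tube B between the rack bars (left panel, (213,215)). Gripping B.

{"api": "servo_tool", "payload": {"increments": [[0.001,0.003,0.012,0,0,0,0.8],[0.001,0.003,0.024,0,0,0,0.8],[0.001,0.003,0.0345,0,0,0,0.8],[0.001,0.003,0.0345,0,0,0,0.8],[0.001,0.003,0.0345,0,0,0,0]], "squeeze": 50}}

```text
clock: 27.3
position: [0.4674, 0.274, 0.0436]
tool_rot: [-0.268, -3.128, 0.002]
contact_force: [-0.9, 0.1, -0.7]
gripper_width: 0.058
finger_force: 0.0
```

{"api": "servo_tool", "payload": {"increments": [[0,0,0,0,0,0,0],[0,0,0,0,0,0,0],[0,0,0,0,0,0,0],[0,0,0,0,0,0,0],[0,0,0,0,0,0,0]]}}

```text
clock: 27.72
position: [0.4691, 0.2751, 0.0458]
tool_rot: [0.268, 3.128, 0.003]
contact_force: [-0.4, 4.0, 1.8]
gripper_width: 0.0205
finger_force: 49.0
```

{"api": "servo_tool", "payload": {"increments": [[0,0,0,0,0,0,0],[0,0,0,0,0,0,0],[0,0,0,0,0,0,0]]}}

```text
clock: 27.97
position: [0.4691, 0.275, 0.0458]
tool_rot: [0.269, 3.128, 0.003]
contact_force: [-0.3, 5.0, 4.3]
gripper_width: 0.0203
finger_force: 49.3
```

{"api": "servo_tool", "payload": {"increments": [[0,0,-0.01,0,0,0,0],[0,0,-0.03,0,0,0,0],[0,0,-0.06,0,0,0,0],[0,0,-0.09,0,0,0,0],[0,0,-0.105,0,0,0,0]]}}

```text
clock: 28.38
position: [0.4687, 0.2737, 0.1529]
tool_rot: [0.268, 3.128, -0.002]
contact_force: [-0.1, 0.7, 0.5]
gripper_width: 0.02
finger_force: 50.0
```

```bash
python3 - <<'E'
from h import *
s=ctrl.read_state(); print(s['position'],s['contact_force'],s['gripper_width'],s['finger_force'],R.from_rotvec(s['tool_rot']).as_matrix().round(3))
print(delta([.566,-.007,.15]))
E
```

```text
[0.46874474 0.27369138 0.15286691] [-0.11995685  0.74567136  0.50295446] 0.01997491075463683 50.03125241026282 [[-0.985  0.17   0.002]
 [ 0.17   0.985 -0.001]
 [-0.002 -0.001 -1.   ]]
[-0.14358137 -0.26005314  0.00334827]
```

{"api": "servo_tool", "payload": {"increments": [[-0.0147,-0.026,0,0,0,0,0],[-0.0294,-0.052,0,0,0,0,0],[-0.0441,-0.078,0,0,0,0,0],[-0.0588,-0.104,0,0,0,0,0],[-0.0735,-0.13,0,0,0,0,0]]}}

```text
clock: 28.8
position: [0.5173, 0.1316, 0.1491]
tool_rot: [-0.267, -3.126, 0.003]
contact_force: [0.5, -0.0, -0.6]
gripper_width: 0.0204
finger_force: 50.0
```

{"api": "servo_tool", "payload": {"increments": [[-0.0147,-0.026,0,0,0,0,0],[-0.0294,-0.052,0,0,0,0,0],[-0.0441,-0.078,0,0,0,0,0],[-0.0588,-0.104,0,0,0,0,0],[-0.0733,-0.1297,0,0,0,0,0]]}}

```text
clock: 29.22
position: [0.5673, -0.0086, 0.1489]
tool_rot: [-0.268, -3.126, 0.002]
contact_force: [0.6, 0.4, -1.9]
gripper_width: 0.0205
finger_force: 50.0
```

{"api": "servo_tool", "payload": {"increments": [[0,0,0,0,0,-3.8,0],[0,0,0,0,0,-7.6,0],[0,0,0.02,0,0,-7.6,0],[0,0,0.04,0,0,-7.6,0],[0,0,0.04,0,0,-7.6,0]]}}

```text
clock: 29.63
position: [0.5643, -0.0067, 0.1049]
tool_rot: [-0.061, -3.129, -0.001]
contact_force: [-1.4, 0.2, -2.0]
gripper_width: 0.0201
finger_force: 50.0
```

```bash
python3 - <<'E'
from h import *
rect('tube1','side',.10,5)
s=ctrl.read_state(); print(s['position'],s['contact_force'],s['gripper_width'],R.from_rotvec(s['tool_rot']).as_matrix().round(3))
print(delta([.569,-.007,.042]))
E
```

```text
side tube1 0.77 px [285. 194.] ctr 0.5351 0.0325 wh 0.029 0.045 ang 81.5
side tube1 0.71 px [198. 187.] ctr 0.3239 0.0864 wh 0.113 0.026 ang 57.0
side tube1 0.65 px [315. 206.] ctr 0.6087 -0.0153 wh 0.031 0.045 ang 81.5
side tube1 0.47 px [183. 143.] ctr 0.2971 0.2525 wh 0.026 0.123 ang 21.5
[ 0.56694952 -0.00678101  0.10855412] [-0.33117164 -0.2903627  -0.14194917] 0.02038371094438063 [[-0.999  0.038 -0.005]
 [ 0.038  0.999  0.   ]
 [ 0.005 -0.    -1.   ]]
[-0.00239087 -0.00013344  0.06654299]
```

{"api": "servo_tool", "payload": {"increments": [[-0.001,0,0.015,0,0,0,0],[-0.001,0,0.032,0,0,0,0],[-0.001,0,0.046,0,0,0,0],[-0.001,0,0.056,0,0,0,0],[-0.001,0,0.056,0,0,0,0]]}}

```text
clock: 30.15
position: [0.5684, -0.0065, 0.0525]
tool_rot: [-0.06, -3.137, -0.0]
contact_force: [-0.7, -0.4, -0.8]
gripper_width: 0.0204
finger_force: 50.0
```

{"api": "servo_tool", "payload": {"increments": [[0,0,0.002,0,0,0,0],[0,0,0.004,0,0,0,0],[0,0,0.006,0,0,0,0],[0,0,0.008,0,0,0,0],[0,0,0.008,0,0,0,0]]}}

```text
clock: 30.57
position: [0.5697, -0.0067, 0.046]
tool_rot: [0.06, 3.141, -0.0]
contact_force: [-0.3, -0.5, 0.2]
gripper_width: 0.0202
finger_force: 50.0
```

{"api": "servo_tool", "payload": {"increments": [[0,0,0.001,0,0,0,0],[0,0,0.002,0,0,0,0],[0,0,0.003,0,0,0,0],[0,0,0.003,0,0,0,0]]}}

```text
clock: 30.9
position: [0.5698, -0.0066, 0.043]
tool_rot: [0.061, 3.141, 0.0]
contact_force: [0.0, 0.7, 1.0]
gripper_width: 0.0199
finger_force: 50.1
```

{"api": "servo_tool", "payload": {"increments": [[0,0,0.001,0,0,0,0],[0,0,0.0015,0,0,0,0],[0,0,0.0015,0,0,0,0]]}}

```text
clock: 31.15
position: [0.5701, -0.0061, 0.0424]
tool_rot: [0.061, 3.141, 0.001]
contact_force: [-1.1, 3.7, 5.8]
gripper_width: 0.0199
finger_force: 50.7
```

{"api": "servo_tool", "payload": {"increments": [[0,0,0,0,0,0,0.6],[0,0,0,0,0,0,0.6],[0,0,0,0,0,0,0.6],[0,0,0,0,0,0,0.6],[0,0,0,0,0,0,0.6]]}}

```text
clock: 31.57
position: [0.5695, -0.0068, 0.0411]
tool_rot: [-0.061, -3.141, 0.0]
contact_force: [0.2, 0.6, 0.8]
gripper_width: 0.0507
finger_force: 0.0
```

{"api": "servo_tool", "payload": {"increments": [[0,0,-0.03,0,0,0,0.6],[0,0,-0.065,0,0,0,0.6],[0,0,-0.1,0,0,0,0.6],[0,0,-0.135,0,0,0,0.6],[0,0,-0.17,0,0,0,0.6]]}}

```text
clock: 31.98
position: [0.5693, -0.0067, 0.2128]
tool_rot: [-0.06, -3.141, 0.0]
contact_force: [0.4, 0.1, 0.0]
gripper_width: 0.0516
finger_force: 0.0
```

{"api": "servo_tool", "payload": {"increments": [[0.008,-0.038,0,0,0,0,1],[0.016,-0.076,0,0,0,0,1],[0.024,-0.114,0,0,0,0,1],[0.032,-0.152,0,0,0,0,1],[0.04,-0.19,0,0,0,0,1]]}}

```text
clock: 32.4
position: [0.5216, -0.1965, 0.2115]
tool_rot: [0.06, 3.141, -0.0]
contact_force: [0.5, 0.5, -0.3]
gripper_width: 0.0855
finger_force: 0.0
```

```bash
python3 - <<'E'
from h import *
rect('tube1','side',.034,6);rect('lid','side',.016); rect('lid','top',.016)
f,K,Rm,t=cam('side'); v,u=[x.mean() for x in np.nonzero((f[270:,:,2]>f[270:,:,0]*2.6)&(f[270:,:,1]>f[270:,:,0]*2)&(f[270:,:,2]>130))]; print('knob?',u,v+270,unproj(u,v+270,.045,K,Rm,t))
f2,*_=cam('top'); cv2.imwrite('pics/both.png',np.hstack([cv2.resize(f[150:400,210:410],None,fx=2,fy=2),cv2.resize(f2[140:265,210:335],(400,500),interpolation=2)]))
s=ctrl.read_state(); print(s['position'],s['gripper_width'],R.from_rotvec(s['tool_rot']).as_matrix().round(3))
E
```

```text
side tube1 0.76 px [323. 119.] ctr 0.7101 0.3639 wh 0.036 0.129 ang 35.3
side tube1 0.7 px [196. 189.] ctr 0.3173 0.1444 wh 0.125 0.029 ang 59.3
side tube1 0.52 px [183. 143.] ctr 0.2905 0.3198 wh 0.029 0.125 ang 19.2
side tube1 0.43 px [320. 221.] ctr 0.6234 -0.0133 wh 0.032 0.031 ang 81.5
side lid 0.83 px [298. 345.] ctr 0.5004 -0.3044 wh 0.185 0.244 ang 4.0
top lid 0.59 px [422. 220.] ctr 0.5036 -0.3419 wh 0.184 0.158 ang 3.6
knob? nan nan [nan nan nan]
[ 0.5226499  -0.19364644  0.21113313] 0.08528511856089283 [[-0.999  0.037 -0.   ]
 [ 0.037  0.999  0.   ]
 [ 0.     0.    -1.   ]]<stdin>:3: RuntimeWarning: Mean of empty slice.
  ret = ret.dtype.type(ret / rcount)
```

View pics/both.png

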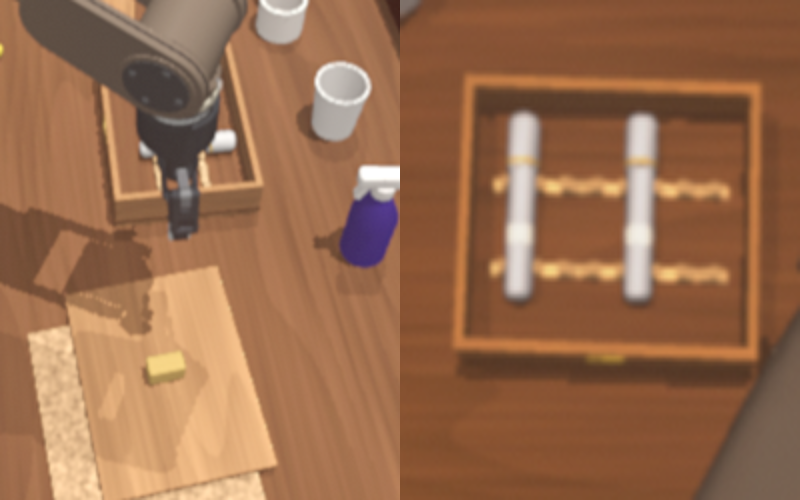

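Both tubes lie in the chest grooves with caps home (right panel, tubes at (520,205) and (640,205)). The lid lies flat but shifted, with its knob at crop (165,368). Going to its knob.

{"api": "servo_tool", "payload": {"increments": [[0.0062,-0.0364,0,0,0,0,1],[0.0124,-0.0727,0,0,0,0,1],[0.0186,-0.1091,0,0,0,-3,1],[0.0186,-0.1091,0,0,0,-6,1],[0.0186,-0.1091,0,0,0,-6,1]], "squeeze": 70}}

```text
clock: 33.22
position: [0.4997, -0.3039, 0.2113]
tool_rot: [-0.104, 3.14, 0.0]
contact_force: [-0.4, 0.6, -0.3]
gripper_width: 0.0852
finger_force: 0.0
```

{"api": "servo_tool", "payload": {"increments": [[0,0,0.03,0,0,0,1],[0,0,0.06,0,0,0,1],[0,0,0.09,0,0,0,1],[0,0,0.09,0,0,0,1],[0,0,0.09,0,0,0,1]]}}

```text
clock: 33.63
position: [0.4991, -0.3008, 0.1196]
tool_rot: [0.106, -3.136, -0.006]
contact_force: [0.8, -0.1, -0.4]
gripper_width: 0.0857
finger_force: 0.0
```

```bash
python3 - <<'E'
from h import *
f,K,Rm,t=cam('side'); rect('lid','side',.016)
s=ctrl.read_state(); print(s['position'],s['gripper_width'],R.from_rotvec(s['tool_rot']).as_matrix().round(3)); print(delta([.500,-.302,.05]))
cv2.imwrite('pics/knob.png',cv2.resize(f[270:420,220:370],None,fx=4,fy=4,interpolation=2))
E
```

```text
side lid 0.57 px [298. 341.] ctr 0.5009 -0.3045 wh 0.182 0.243 ang 3.7
[ 0.50124822 -0.30364858  0.12403722] 0.08567423776221988 [[-0.998 -0.067  0.003]
 [-0.067  0.998 -0.003]
 [-0.003 -0.003 -1.   ]]
[0.00137092 0.0019583  0.0740275 ]
```

View pics/knob.png

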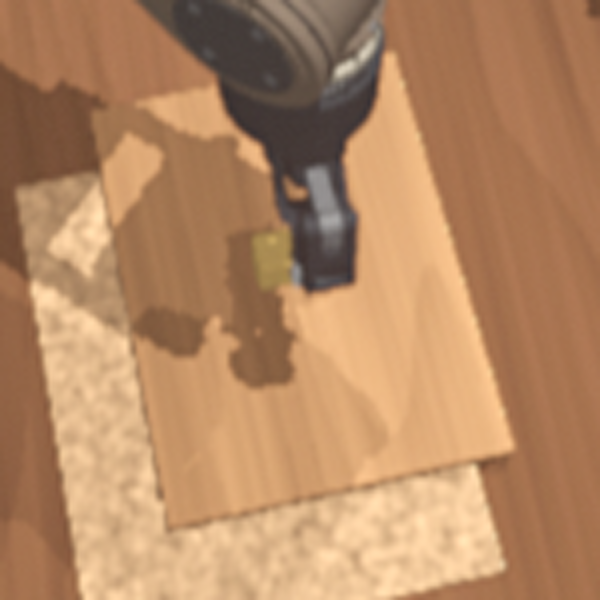

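The fingers straddle the knob (crop (272,260); the offset in the picture is only the height difference). Descending and gripping.

{"api": "servo_tool", "payload": {"increments": [[0,0.001,0.025,0,0,0,1],[0,0.001,0.05,0,0,0,1],[0,0.001,0.066,0,0,0,1],[0,0.001,0.0735,0,0,0,1],[0,0.001,0.0735,0,0,0,1]]}}

```text
clock: 34.2
position: [0.4995, -0.3021, 0.0477]
tool_rot: [0.104, -3.139, -0.001]
contact_force: [-0.2, 0.7, 0.4]
gripper_width: 0.0852
finger_force: 0.0
```

{"api": "servo_tool", "payload": {"increments": [[0,0,0,0,0,0,0],[0,0,0,0,0,0,0],[0,0,0,0,0,0,0],[0,0,0,0,0,0,0],[0,0,0,0,0,0,0]]}}

```text
clock: 34.62
position: [0.5, -0.3027, 0.0488]
tool_rot: [-0.104, 3.139, -0.002]
contact_force: [-0.2, -0.2, -1.5]
gripper_width: 0.0255
finger_force: 0.0
```

{"api": "servo_tool", "payload": {"increments": [[0,0,0,0,0,0,0],[0,0,0,0,0,0,0],[0,0,0,0,0,0,0],[0,0,0,0,0,0,0],[0,0,0,0,0,0,0]]}}

```text
clock: 35.03
position: [0.5002, -0.3028, 0.0489]
tool_rot: [-0.104, 3.139, -0.002]
contact_force: [-0.8, -0.0, 4.9]
gripper_width: 0.0208
finger_force: 72.0
```

{"api": "servo_tool", "payload": {"increments": [[0,0,-0.015,0,0,0,0],[0,0,-0.045,0,0,0,0],[0,0,-0.08,0,0,0,0],[0,0,-0.115,0,0,0,0],[0,0,-0.15,0,0,0,0]]}}

```text
clock: 35.45
position: [0.4983, -0.3012, 0.1969]
tool_rot: [0.104, -3.137, -0.005]
contact_force: [1.0, -0.5, -3.7]
gripper_width: 0.0205
finger_force: 70.7
```

```bash
python3 - <<'E'
from h import *
s=ctrl.read_state(); p=s['position'];print(p,s['contact_force'],s['gripper_width'],R.from_rotvec(s['tool_rot']).as_matrix().round(3)); rect('lid','side',p[2]-.033); print(delta([.566,.0165,.2]))
E
```

```text
[ 0.498311   -0.30122332  0.19690772] [ 0.99862918 -0.45535561 -3.73970853] 0.020537641969334164 [[-0.998 -0.066 -0.003]
 [-0.066  0.998  0.003]
 [ 0.003  0.003 -1.   ]]
side lid 0.6 px [299. 313.] ctr 0.4987 -0.3032 wh 0.182 0.243 ang 3.7
[-0.08506294  0.31595686  0.00222613]
```

{"api": "servo_tool", "payload": {"increments": [[-0.0085,0.0317,0,0,0,0,0],[-0.017,0.0634,0,0,0,0,0],[-0.0255,0.0951,0,0,0,0,0],[-0.034,0.1268,0,0,0,0,0],[-0.0425,0.1585,0,0,0,0,0]]}}

```text
clock: 35.97
position: [0.5299, -0.1392, 0.1945]
tool_rot: [0.103, -3.135, -0.004]
contact_force: [-0.7, 0.3, -3.9]
gripper_width: 0.0206
finger_force: 70.8
```

{"api": "servo_tool", "payload": {"increments": [[-0.0085,0.0317,0,0,0,0,0],[-0.017,0.0634,0,0,0,0,0],[-0.0255,0.0951,0,0,0,0,0],[-0.034,0.1268,0,0,0,0,0],[-0.0425,0.1585,0,0,0,0,0]]}}

```text
clock: 36.38
position: [0.5617, 0.0215, 0.1945]
tool_rot: [0.104, -3.135, -0.001]
contact_force: [0.1, 0.4, -4.1]
gripper_width: 0.0206
finger_force: 70.8
```

{"api": "servo_tool", "payload": {"increments": [[0,0,0,0,0,3,0],[0,0,0,0,0,6,0],[0,0,0.02,0,0,6,0],[0,0,0.05,0,0,6,0],[0,0,0.07,0,0,6,0]]}}

```text
clock: 36.8
position: [0.5608, 0.0202, 0.1231]
tool_rot: [-0.06, -3.135, -0.001]
contact_force: [-1.2, 0.9, -3.7]
gripper_width: 0.0207
finger_force: 70.9
```

{"api": "servo_tool", "payload": {"increments": [[0,0,0,0,0,0,0],[0,0,0,0,0,0,0],[0,0,0,0,0,0,0]]}}

```text
clock: 37.05
position: [0.5634, 0.0196, 0.1277]
tool_rot: [-0.06, -3.141, -0.0]
contact_force: [-0.1, 0.2, -2.6]
gripper_width: 0.0205
finger_force: 70.8
```

```bash
python3 - <<'E'
from h import *
s=ctrl.read_state(); p=s['position'];print(p,s['contact_force'],s['gripper_width'],R.from_rotvec(s['tool_rot']).as_matrix().round(3)); rect('lid','side',p[2]-.033); print(delta([.566,.0175,.101]))
E
```

```text
[0.56339164 0.01960724 0.12768816] [-0.12107472  0.22243337 -2.59716209] 0.020463569415533706 [[-0.999  0.038 -0.   ]
 [ 0.038  0.999  0.   ]
 [ 0.     0.    -1.   ]]
side lid 0.61 px [303. 199.] ctr 0.5635 0.0146 wh 0.243 0.181 ang 87.7
[-0.0015218  -0.00187826  0.02838403]
```

{"api": "servo_tool", "payload": {"increments": [[-0.0015,-0.002,0.003,0,0,0,0],[-0.0015,-0.002,0.008,0,0,0,0],[-0.0015,-0.002,0.013,0,0,0,0],[-0.0015,-0.002,0.018,0,0,0,0],[-0.0015,-0.002,0.018,0,0,0,0]]}}

```text
clock: 37.57
position: [0.5637, 0.0177, 0.1082]
tool_rot: [-0.06, -3.138, -0.001]
contact_force: [-0.5, 0.4, -3.5]
gripper_width: 0.0208
finger_force: 70.9
```

{"api": "servo_tool", "payload": {"increments": [[0,0,0.002,0,0,0,0],[0,0,0.004,0,0,0,0],[0,0,0.006,0,0,0,0],[0,0,0.006,0,0,0,0]]}}

```text
clock: 37.9
position: [0.5646, 0.0177, 0.1034]
tool_rot: [-0.06, -3.14, -0.0]
contact_force: [0.3, 0.0, -2.8]
gripper_width: 0.0208
finger_force: 70.9
```

{"api": "servo_tool", "payload": {"increments": [[0,0,0.001,0,0,0,0],[0,0,0.002,0,0,0,0],[0,0,0.003,0,0,0,0],[0,0,0.003,0,0,0,0]]}}

```text
clock: 38.23
position: [0.565, 0.0176, 0.101]
tool_rot: [0.06, 3.141, -0.0]
contact_force: [0.0, -0.3, -4.0]
gripper_width: 0.0207
finger_force: 70.9
```

{"api": "servo_tool", "payload": {"increments": [[0,0,0.001,0,0,0,0],[0,0,0.0015,0,0,0,0],[0,0,0.0015,0,0,0,0]]}}

```text
clock: 38.48
position: [0.565, 0.0176, 0.1009]
tool_rot: [-0.06, -3.141, 0.0]
contact_force: [-3.6, -0.8, 4.9]
gripper_width: 0.0206
finger_force: 72.1
```

{"api": "servo_tool", "payload": {"increments": [[0,0,0.001,0,0,0,0],[0,0,0.001,0,0,0,0]]}}

```text
clock: 38.65
position: [0.565, 0.0176, 0.1009]
tool_rot: [-0.06, -3.14, 0.0]
contact_force: [-6.5, 0.6, 9.6]
gripper_width: 0.0209
finger_force: 72.8
```

The TCP height matches the seated lid (origin about 60 mm). Releasing.

{"api": "servo_tool", "payload": {"increments": [[0,0,-0.001,0,0,0,1],[0,0,-0.001,0,0,0,1],[0,0,-0.001,0,0,0,1],[0,0,-0.001,0,0,0,1],[0,0,-0.001,0,0,0,1]]}}

```text
clock: 39.07
position: [0.5648, 0.0176, 0.0992]
tool_rot: [0.06, 3.141, -0.0]
contact_force: [-0.8, 0.2, 0.2]
gripper_width: 0.0797
finger_force: 0.0
```

{"api": "servo_tool", "payload": {"increments": [[0,0,-0.03,0,0,0,1],[0,0,-0.065,0,0,0,1],[0,0,-0.1,0,0,0,1],[0,0,-0.13,0,0,0,1],[0,0,-0.15,0,0,0,1]]}}

```text
clock: 39.48
position: [0.566, 0.0175, 0.2533]
tool_rot: [0.06, 3.136, -0.001]
contact_force: [0.6, -0.5, 0.3]
gripper_width: 0.0859
finger_force: 0.0
```

{"api": "servo_tool", "payload": {"increments": [[0,-0.038,0,0,0,0,1],[0,-0.076,0,0,0,0,1],[0,-0.114,0,0,0,0,1],[0,-0.152,0,0,0,0,1],[0,-0.19,0,0,0,0,1]]}}

```text
clock: 39.9
position: [0.5572, -0.1738, 0.2493]
tool_rot: [0.06, 3.141, -0.0]
contact_force: [0.3, -0.3, 0.4]
gripper_width: 0.0854
finger_force: 0.0
```

{"api": "servo_tool", "payload": {"increments": [[0.01,-0.038,0,0,0,0,1],[0.02,-0.076,0,0,0,0,1],[0.03,-0.114,0,0,0,0,1],[0.03,-0.114,0,0,0,0,1],[0.03,-0.114,0,0,0,0,1]]}}

```text
clock: 40.32
position: [0.5223, -0.287, 0.2489]
tool_rot: [-0.067, -3.141, -0.001]
contact_force: [0.0, 0.6, 0.0]
gripper_width: 0.0856
finger_force: 0.0
```

```bash
python3 - <<'E'
from h import *
f=rect('lid','side',.068); f2=rect('lid','top',.068)
cv2.imwrite('pics/end.png',np.hstack([cv2.resize(f[140:290,220:420],(533,400),interpolation=2),cv2.resize(f2[140:260,220:335][:, :],(267,279))[:400].repeat(1,0) if 0 else cv2.resize(f2[140:260,220:300],(267,400),interpolation=2)]))
s=ctrl.read_state(); print(s['position'],s['clock'],s['contact_force'],s['gripper_width'])
E
```

```text
top lid 0.78 px [275. 191.] ctr 0.5655 0.0175 wh 0.242 0.185 ang 88.8
[ 0.52350831 -0.28369253  0.24911247] 40.5167 [-0.26390737 -0.58889227  0.84888108] 0.08553360396491447
```

View pics/end.png

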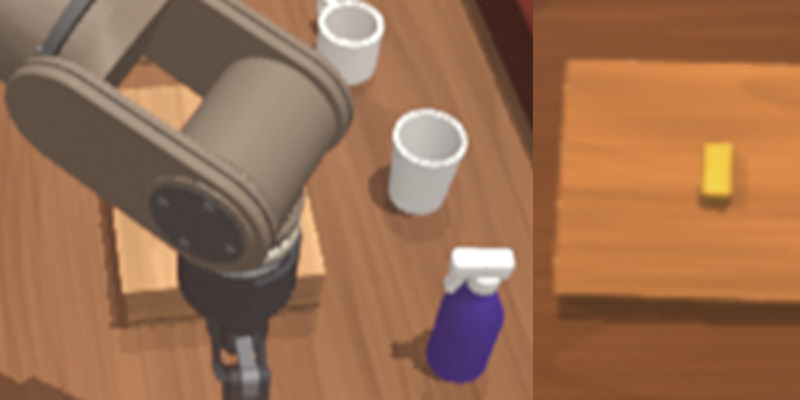

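The lid sits square on the chest (top fit centre (0.5655, 0.0175)), and the cup, mug and spray bottle are untouched. Handing in.

```bash
python3 -c "
from workcell import ctrl
print(ctrl.sign_off())"
```

```text
the job is handed in; nothing more can be done
None
```

The job is handed in, though the hand-in returned no verdict: both tubes lie in the chest with caps pushed home, the lid is back down on it, and the cup, mug and spray bottle were not touched.

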